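Fetch the filter case from the middle of the stack

ROBOT

A 6-joint arm with a two-finger parallel gripper is mounted at the origin on a cart in front of the work surface, level with it; the furniture and walls round the work are solid. World frame = base frame: x ahead of the robot, y to its left, z up, the work surface at z = 0. Lengths are in mm, angles in rad, forces in N, time in s.
With the tool pointing down it reaches from about 275 to 1000 mm from the base axis. Payload 8.4 kg.
Tool frame: the origin (TCP) lies at the very end of the fingers, on their centre line; the grasp point (between the pads) lies 19 mm behind it; z points along the fingers, y is the direction in which the jaws open and shut (so a half turn about z gives the same grasp; the last joint's range is limited). The gripper opens to 85 mm and grips with 20 to 120 N. Pads are 22 mm wide; open, the fingers measure 114 mm over their backs; the gripper's body (76 mm by 85 mm) begins 54 mm behind the grasp point. The pads swing forward as they close: fully open they stand 13 mm farther back than shut.
Start: joints at [-1.287, 0.353, 1.633, -0, 1.155, -0.002], TCP at [176.202, -599.651, 231.281] pointing down, gripper open.
Joint ranges: [-2.63, 2.63], [-0.92, 2.1], [0.06, 2.66], [-1.3, 4.44], [0, 2.69], [-3.02, 3.02]. Speed limits (rad/s): [2.22, 2.22, 2.79, 3.14, 3.14, 3.14].

INTERFACE

Orientations are given as [roll, pitch, yaw] about the fixed x, y, z axes, in that order (R = Rz(yaw) Ry(pitch) Rx(roll)).
In Python, from rig import r gives the robot as it stands.
- The arm moves only by the tool jog_arm, never from a script. Its argument "moves" is a list of rows, each an object with "grip": the gripper command: -1 is fully open, 1 is shut, values between are in proportion; "translation": the shift along the tool's x, y, z in m, a list of three; "twist": the turn, a rotation vector about the tool's x, y, z in rad, a list of three. In form: [{"grip": grip, "translation": [dx, dy, dz], "twist": [ax, ay, az]}, ...]. A call has 1 to 10 rows; each row shifts and turns the commanded pose from where the row before left it, along the tool's axes as they then stand; what a row does not reach is not made up. A row lasts 1/12 s, in which the tool goes at most 41.7 mm and 7.16 degrees, less where a joint would pass 70% of its speed; a pose out of reach is approached as far as the arm can. A call with a gripper value outside its range is refused whole. The fingers move at their own pace and stop on an object; "squeeze" is the grip in N (left out, the last holds). Time passes only in rows, so rows that do not move let the fingers close. It gives the time, the measured TCP pose, the force and the opening at its end, in the units of the state.
- r.sense(): the state, without advancing time (a new reading comes with each control period).
- r.grab_frame(name): name is "scene" or "top" or "wrist"; returns (picture, depth): 420x560x3 uint8, red, green, blue; 420x560 float32, mm along the optical axis (not along the pixel's ray), 0 where there is no reading.
- r.calibration(name): a dict with "fx", "fy", "cx", "cy" (pixels), "R" (3x3) and "t" (3): a world point X has camera coordinates R X + t. Camera axes: x right, y down, z forward; pixel columns grow to the right and rows downward; lengths in mm; the calibration is good to about 2 mm. A picture is of the moment at which its call begins: read the wrist's pose just before it. calibration takes no time and is no camera call; for the wrist camera it gives the pose at the moment of the call.
- r.sign_off(): hands the job in, once; it reports no verdict.
The state is a dict: "clock": time; "qpos": joint angles; "qvel": joint speeds; "joint_efforts": joint torques, N m; "eef_pos": TCP position; "tcp_rot": TCP orientation; "contact_force": force on the tool from outside, world axes, zero at the start; "wrist_torque": the same for the moment, N m; "opening": opening from 0.0 (shut) to 1.0 (fully open).
Only numpy, scipy, OpenCV 4.12 (cv2) and the standard library are available. Lean on these libraries where they do the work, as an engineer would, in place of code of your own. Each camera call takes 0.05 s, during which the arm holds its last target.

TASK

The black filter case is needed on the inspection plate, but it lies in the middle of the stack in the rack, under the white sample box and behind the lamp carton. Set the carton and the sample box aside, upright on the grey mat, then lay the filter case flat and square on the middle of the plate's black pad, long side along the pad's long side. Finally put the sample box back, centred and square on the cassette that stays in the rack, and the carton back upright and square on its dark square in front of it; do not disturb the amber vial standing nearby.

Things in the scene. Friction and masses are not known exactly. Their poses are not given: they have to be found in the camera images.
- carton: Cream-coloured closed cardboard carton, 45 x 45 mm, 68 mm tall, standing in the rack in front of the stack, 12 mm from the sample box: too close for a finger to pass between. Origin: centre of its underside, z up. Light, rigid.
- sample_box: White square sample box with a clear lid (lid fixed shut), 52 mm along its x and y (colliding body; a lip makes it 56 along x), 24 mm tall; the top of the stack. Origin: centre of its underside, z up.
- filter_case: Flat black filter case, 50 mm along x, 70 mm along y, 14 mm thick; the middle of the stack, on the cassette and under the sample box, its ends stick out 9 mm beyond the box. Its solid sides lie at x = -23 and +25 mm. Origin: centre of its underside, z up.
- cassette: Flat white cassette with a blue tab, 55 mm along x, 102 mm along y, 22 mm thick; the bottom of the stack, stays in the rack. Origin: centre of its underside, z up.
- rack: Fixed grey rack: base 150 (x) by 125 mm (y), 6 mm thick; two aluminium cheeks, 62 mm high above the table, inner faces at y = +-53 mm, from x = 2 to 50 mm. The stack stands between them, centred at x = 25 mm, so its parts can be gripped only along x (one finger before, one behind). +x is the back, open; -x the front, where the carton stands. Origin: centre of the underside.
- carton_place (a point): Centre of the 47 mm dark square inlaid flush in the rack's base (at x = -36 mm, 6 mm above the table), the carton's place. Axes as the rack's.
- inspection_plate: Fixed aluminium plate 100 mm (x) by 120 mm (y), 9 mm thick, with a black rubber pad 60 mm (x) by 80 mm (y) in its middle whose top is 11 mm above the table. Origin: centre of its underside.
- side_mat: Fixed grey mat, 170 mm (x) by 130 mm (y), 3 mm thick: the side area; empty at the start. Origin: centre of its underside.
- screen_corner (a point): Obstacle: lower near corner of the fixed computer screen, a thin upright panel seen edge-on. From this point it runs 0.51 m back (+x) and 0.30 m up, 0.04 m thick along y: at the height of a wrist. When passing it between the left and the middle of the table, draw the tool back to about 0.42 m from the base axis. World axes.
- vial: Bystander: loose small amber vial with black cap, diameter 23 mm, 52 mm tall, standing upright on the table. Origin: centre of its underside.

How it is judged:
By the outcome, as a careful person would: the job done as asked, in the order asked, and still so for the second after the job is handed in, with the robot touching nothing.
It also fails if it takes over 141 s, if anything falls off the work surface, if the arm or the gripper's body presses on something with over 40 N, if the wrist force passes 120 N, or if a joint passes its speed limit or range.

## Working session

There is one attempt and no reset: what is moved stays moved. The work goes in short steps, Python scripts to look and compute and a tool call to move; the robot and the scene stay as the last step left them, time stands still between calls to the robot, and variables do not carry over. Pictures are saved under pics/ and viewed, and the job is handed in when it is done.

Besides the shell and the picture viewer there is one more tool, called after "Request:" as name(argument=value, ...) on one line, values as JSON. jog_arm: Moves the arm, as the interface text tells. Its arguments: {"type":"object","properties":{"moves":{"type":"array"},"squeeze":{"type":"number"}},"required":["moves"]}

```bash
ls; mkdir -p pics
python3 - <<'E'
from rig import r
import cv2,numpy as np
s=r.sense();print(s)
for n in("scene","top","wrist"):
    c=r.calibration(n);im,d=r.grab_frame(n)
    np.savez(f"pics/{n}0.npz",im=im,d=d,**{k:np.array(v) for k,v in c.items()})
    cv2.imwrite(f"pics/{n}0.png",im[:,:,::-1]);print(n,c)
E
```

```text
pics
{'clock': 0.0, 'qpos': array([-1.28743169e+00,  3.53665186e-01,  1.63411339e+00,  2.14683920e-05,
        1.15518818e+00, -2.38921227e-03]), 'qvel': array([ 1.12246526e-03,  1.99486315e-03,  1.41601969e-03,  1.26869972e-05,
       -1.27891046e-03, -1.72477022e-04]), 'joint_efforts': array([-2.53858881e-03, -6.05248547e+01, -3.42067802e+01, -2.12306991e-04,
        9.31449904e-03,  1.36808470e-05]), 'eef_pos': array([ 176.05959355, -599.209643  ,  230.5599107 ]), 'tcp_rot': array([-3.14021861e+00, -2.29118268e-05,  2.85745153e-01]), 'contact_force': array([ 0.77524106,  0.22165228, -0.46605535]), 'wrist_torque': array([-0.01959862, -0.02597629, -0.00774531]), 'opening': 0.9959002482383518}
scene {'fx': 427.3907769978206, 'fy': 427.3907769978206, 'cx': 284.3572370054297, 'cy': 204.15017284149496, 'R': array([[-0.78778259, -0.61585344, -0.01109634],
       [-0.3853812 ,  0.50686218, -0.77108499],
       [ 0.48049966, -0.60317101, -0.63663554]]), 't': array([418.05449926, 336.56012418, 845.62291672])}
top {'fx': 507.1648304549709, 'fy': 507.1648304549709, 'cx': 277.80758727871296, 'cy': 203.69345456488293, 'R': array([[-0.03009137, -0.99952257, -0.00700996],
       [-0.99621059,  0.03056273, -0.08142719],
       [ 0.08160255,  0.00453315, -0.99665464]]), 't': array([  35.20903427,  527.14285488, 1336.25876674])}
wrist {'fx': 327.5046386326012, 'fy': 327.5046386326012, 'cx': 286.6039410471799, 'cy': 206.9037959961863, 'R': array([[ 2.82348633e-01, -9.59311752e-01, -4.60780793e-04],
       [-9.08153427e-01, -2.67446200e-01,  3.22071239e-01],
       [-3.09089959e-01, -9.05179144e-02, -9.46715324e-01]]), 't': array([-625.40362785,  -42.20493795,  380.92775447])}
```

View pics/scene0.png

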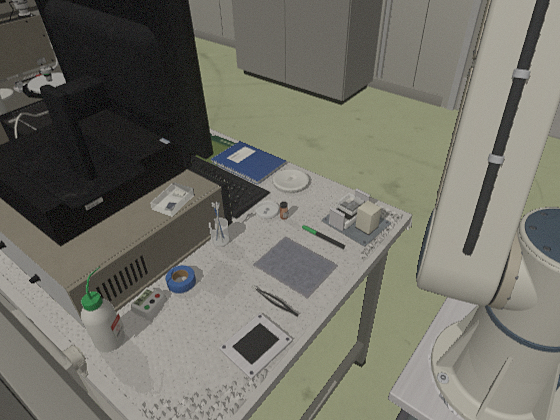

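View pics/top0.png

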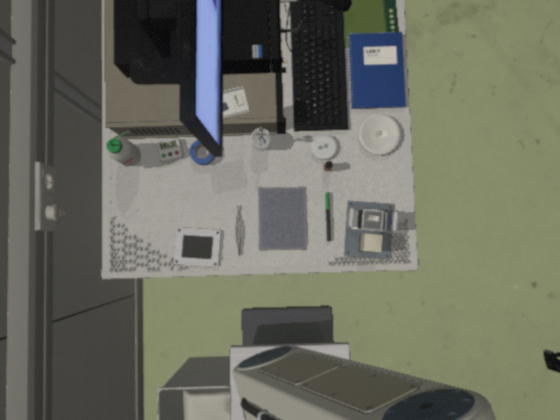

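View pics/wrist0.png

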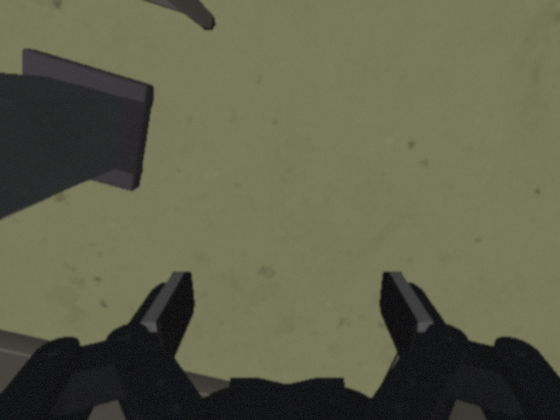

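The scene camera shows the rack at (358,218), the mat at (295,263) and the plate at (257,343). In the top view the rack is at (370,230), the mat at (283,218) and the plate at (198,247). The vial is at (328,166), and the screen's near corner is around (215,150). The wrist camera sees only floor.

```bash
cat > h.py <<'E'
import numpy as np,cv2
def load(f):
    return dict(np.load(f))
def unproj(c,u,v,z=None,d=None):
    ray=np.array([(u-c['cx'])/c['fx'],(v-c['cy'])/c['fy'],1.0])
    R=c['R'];t=c['t']
    if d is not None: return R.T@(ray*d-t)
    o=-R.T@t; w=R.T@ray
    return o+w*(z-o[2])/w[2]
def cloud(c):
    h,w=c['d'].shape
    u,v=np.meshgrid(np.arange(w),np.arange(h))
    d=c['d'].astype(float)
    P=np.stack([(u-c['cx'])/c['fx']*d,(v-c['cy'])/c['fy']*d,d],-1)
    X=(P-c['t'])@c['R']
    X[d==0]=np.nan
    return X
def proj(c,X):
    p=np.asarray(X,float)@c['R'].T+c['t']
    return np.stack([p[...,0]/p[...,2]*c['fx']+c['cx'],p[...,1]/p[...,2]*c['fy']+c['cy']],-1)
E
python3 - <<'E'
from h import *
c=load('pics/top0.npz');X=cloud(c)
for n,u,v in [('rackc',371,231),('carton',372,242),('box',373,218),('vial',328,166),('mat',283,218),('plate',198,247),('screen corner',219,151),('screen',205,135),('pen',328,220),('bowl',380,135),('table',300,260),('rack tl',349,205)]:
    print(n,X[v,u].round(0))
im=c['im'][:,:,::-1]
def crop(im,x0,x1,y0,y1,k): return cv2.resize(im[y0:y1,x0:x1],None,fx=k,fy=k,interpolation=cv2.INTER_CUBIC)
cv2.imwrite('pics/t_rack.png',crop(im,320,420,150,270,5)[:600])
cv2.imwrite('pics/t_plate.png',crop(im,165,315,180,280,5))
s=load('pics/scene0.npz');cv2.imwrite('pics/s_rack.png',crop(s['im'][:,:,::-1],270,420,160,260,5))
E
```

```text
rackc [ 448. -229.    6.]
carton [ 418. -219.   72.]
box [ 480. -225.   68.]
vial [ 622. -117.   46.]
mat [490.   6.   5.]
plate [419. 237.   9.]
screen corner [606. 130. 387.]
screen [604. 135. 541.]
pen [ 481. -114.   14.]
bowl [ 708. -264.   13.]
table [376. -36.  -3.]
rack tl [ 520. -173.    6.]
```

View pics/t_rack.png

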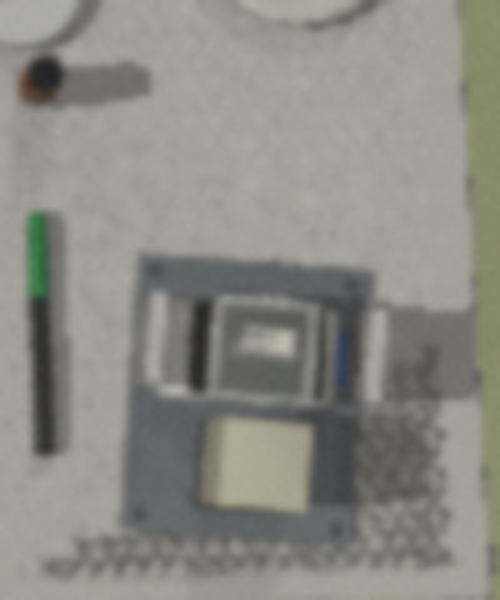

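View pics/s_rack.png

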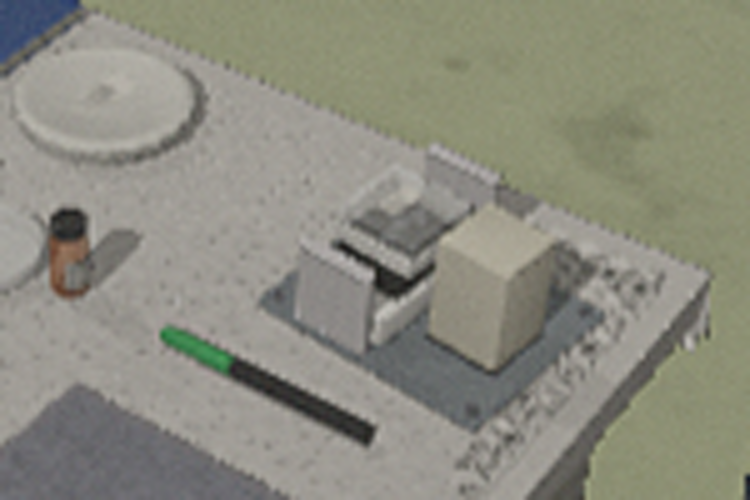

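View pics/t_plate.png

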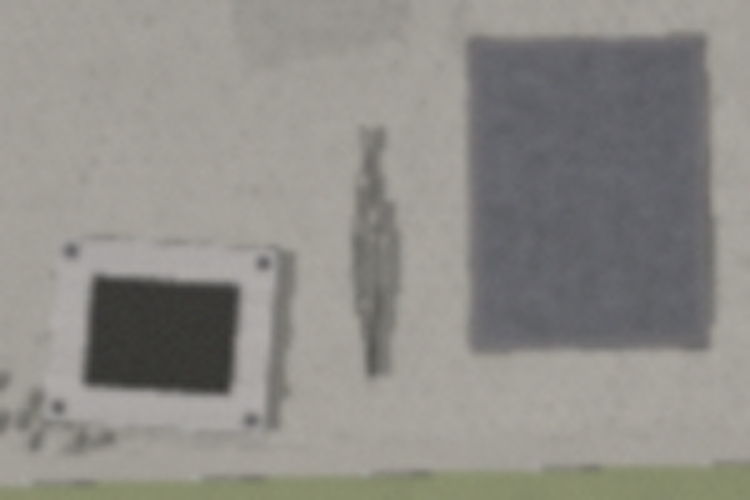

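The top crop shows the rack base corners at about (348,201), (395,204), (391,258) and (344,255). The carton sits in front of the box, with the vial well clear behind. I'll compute the rough poses and the camera offset.

Run:
```python
from h import *
c=load('pics/top0.npz')
def rep(n,pts,z):
    P=np.array([unproj(c,u,v,z=z) for u,v in pts]);print(n,P.round(0).tolist(),'c',P.mean(0).round(1))
    for i in range(4):
        e=P[(i+1)%4]-P[i];print('  len',np.linalg.norm(e).round(1),'ang',np.degrees(np.arctan2(e[1],e[0])).round(1))
rep('rack',[(320+x/5,150+y/5) for x,y in [(140,255),(373,270),(355,540),(122,525)]],6)
rep('mat',[(165+x/5,180+y/5) for x,y in [(470,36),(706,36),(710,350),(472,352)]],3)
rep('pad',[(165+x/5,180+y/5) for x,y in [(93,275),(240,283),(231,394),(85,385)]],11)
w=load('pics/wrist0.npz');o=-w['R'].T@w['t'];print('cam',o)
yaw=.2857;Rt=np.array([[np.cos(yaw),np.sin(yaw),0],[np.sin(yaw),-np.cos(yaw),0],[0,0,-1]])
print('cam in tool',Rt.T@(o-np.array([176.06,-599.2,230.56])));print(w['R']@Rt)
```

```text
rack [[531.0, -171.0, 6.0], [519.0, -296.0, 6.0], [374.0, -280.0, 6.0], [386.0, -155.0, 6.0]] c [ 452.3 -225.5    6. ]
  len 126.1 ang -95.5
  len 145.7 ang 173.4
  len 125.0 ang 84.6
  len 145.9 ang -6.2
mat [[576.0, 69.0, 3.0], [572.0, -59.0, 3.0], [402.0, -56.0, 3.0], [405.0, 73.0, 3.0]] c [488.8   6.7   3. ]
  len 128.4 ang -91.8
  len 170.1 ang 178.7
  len 128.2 ang 88.8
  len 171.3 ang -1.2
pad [[452.0, 275.0, 11.0], [446.0, 196.0, 11.0], [386.0, 202.0, 11.0], [393.0, 280.0, 11.0]] c [419.4 238.2  11. ]
  len 79.3 ang -94.8
  len 59.5 ang 174.2
  len 78.5 ang 84.8
  len 58.9 ang -5.0
cam [ 255.99424414 -576.76381424  373.93496517]
cam in tool [  83.01724923    1.00107357 -143.37496517]
[[ 5.41508927e-04  9.99999747e-01  4.60780793e-04]
 [-9.46715205e-01  6.61059143e-04 -3.22071239e-01]
 [-3.22071462e-01 -2.61823732e-04  9.46715324e-01]]
```

Request:
jog_arm(moves=[{"grip": -1, "translation": [0, 0, -0.03], "twist": [0, 0, -0.12]}, {"grip": -1, "translation": [0, 0, -0.03], "twist": [0, 0, -0.12]}, {"grip": -1, "translation": [0, 0, -0.03], "twist": [0, 0, -0.12]}, {"grip": -1, "translation": [0, 0, 0], "twist": [0, 0, -0.12]}, {"grip": -1, "translation": [0, 0, 0], "twist": [0, 0, -0.12]}, {"grip": -1, "translation": [0, 0, 0], "twist": [0, 0, -0.12]}, {"grip": -1, "translation": [0, 0, 0], "twist": [0, 0, -0.12]}, {"grip": -1, "translation": [0, 0, 0], "twist": [0, 0, -0.12]}, {"grip": -1, "translation": [0, 0, 0], "twist": [0, 0, -0.12]}, {"grip": -1, "translation": [0, 0, 0], "twist": [0, 0, -0.12]}])

```text
clock: 0.98
eef_pos: [176.1, -599.5, 321.0]
tcp_rot: [-3.141, -0.001, 1.492]
contact_force: [-0.1, -0.6, -0.5]
opening: 0.999
```

Request:
jog_arm(moves=[{"grip": -1, "translation": [0.032, 0.0175, 0], "twist": [0, 0, 0]}, {"grip": -1, "translation": [0.032, 0.0175, 0], "twist": [0, 0, 0]}, {"grip": -1, "translation": [0.032, 0.0175, 0], "twist": [0, 0, 0]}, {"grip": -1, "translation": [0.032, 0.0175, 0], "twist": [0, 0, 0]}, {"grip": -1, "translation": [0.032, 0.0175, 0], "twist": [0, 0, 0]}, {"grip": -1, "translation": [0.032, 0.0175, 0], "twist": [0, 0, 0]}, {"grip": -1, "translation": [0.032, 0.0175, 0], "twist": [0, 0, 0]}, {"grip": -1, "translation": [0.032, 0.0175, 0], "twist": [0, 0, 0]}, {"grip": -1, "translation": [0.032, 0.0175, 0], "twist": [0, 0, 0]}, {"grip": -1, "translation": [0.032, 0.0175, 0], "twist": [0, 0, 0]}])

```text
clock: 1.82
eef_pos: [378.2, -294.0, 321.3]
tcp_rot: [3.142, 0.0, 1.486]
contact_force: [0.2, -1.1, -0.7]
opening: 1.002
```

Request:
jog_arm(moves=[{"grip": -1, "translation": [0.033, 0.0175, 0], "twist": [0, 0, 0]}, {"grip": -1, "translation": [0.033, 0.0175, 0], "twist": [0, 0, 0]}, {"grip": -1, "translation": [0.033, 0.0175, 0], "twist": [0, 0, 0]}, {"grip": -1, "translation": [0.033, 0.0175, 0], "twist": [0, 0, 0]}, {"grip": -1, "translation": [0, 0, 0], "twist": [0, 0, 0]}, {"grip": -1, "translation": [0, 0, 0], "twist": [0, 0, 0]}, {"grip": -1, "translation": [0, 0, 0], "twist": [0, 0, 0]}])

```text
clock: 2.4
eef_pos: [458.4, -170.1, 321.1]
tcp_rot: [-3.141, 0.0, 1.487]
contact_force: [-0.9, 0.4, 0.1]
opening: 1.004
```

```bash
cat >> h.py <<'E'
def shot(n,tag):
    from rig import r
    c=r.calibration(n);s=r.sense();im,d=r.grab_frame(n)
    e=dict(im=im,d=d,**{k:np.array(v) for k,v in c.items()})
    np.savez(f"pics/{tag}.npz",**e);cv2.imwrite(f"pics/{tag}.png",im[:,:,::-1])
    print(s['clock'],s['eef_pos'].round(1),s['tcp_rot'].round(4),s['opening']);return e
E
python3 -c "
from h import *
shot('wrist','w1')"
```

```text
2.4 [ 458.4 -170.1  321.1] [-3.1409e+00  3.0000e-04  1.4868e+00] 1.0037144941956162
```

View pics/w1.png

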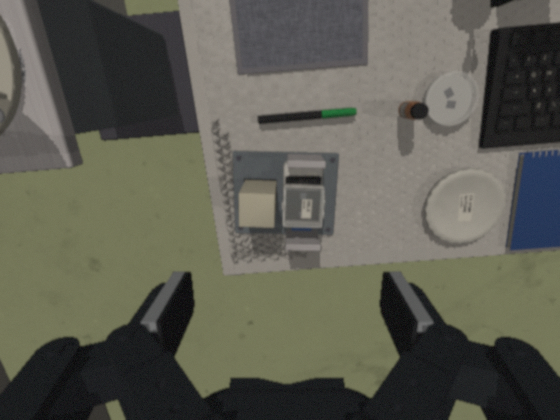

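The wrist view shows the rack at (285,190), the carton at (258,203) and the box at (304,205). The vial is at (414,110). I'll go lower for precision.

Request:
jog_arm(moves=[{"grip": -1, "translation": [-0.01, 0, 0.035], "twist": [0, 0, 0]}, {"grip": -1, "translation": [-0.01, 0, 0.035], "twist": [0, 0, 0]}, {"grip": -1, "translation": [-0.01, 0, 0.035], "twist": [0, 0, 0]}, {"grip": -1, "translation": [-0.01, 0, 0.035], "twist": [0, 0, 0]}, {"grip": -1, "translation": [0, 0, 0], "twist": [0, 0, 0]}, {"grip": -1, "translation": [0, 0, 0], "twist": [0, 0, 0]}, {"grip": -1, "translation": [0, 0, 0], "twist": [0, 0, 0]}])

```text
clock: 3.03
eef_pos: [455.7, -210.8, 182.7]
tcp_rot: [3.14, 0.0, 1.484]
contact_force: [-0.2, 0.2, 0.9]
opening: 1.001
```

```bash
python3 -c "
from h import *
c=shot('wrist','w2')
cv2.imwrite('pics/w2c.png',cv2.resize(c['im'][90:290,180:440,::-1],None,fx=3,fy=3,interpolation=cv2.INTER_CUBIC))"
```

```text
3.0333 [ 455.7 -210.8  182.7] [3.1404e+00 3.0000e-04 1.4841e+00] 1.0008770721973546
```

View pics/w2c.png

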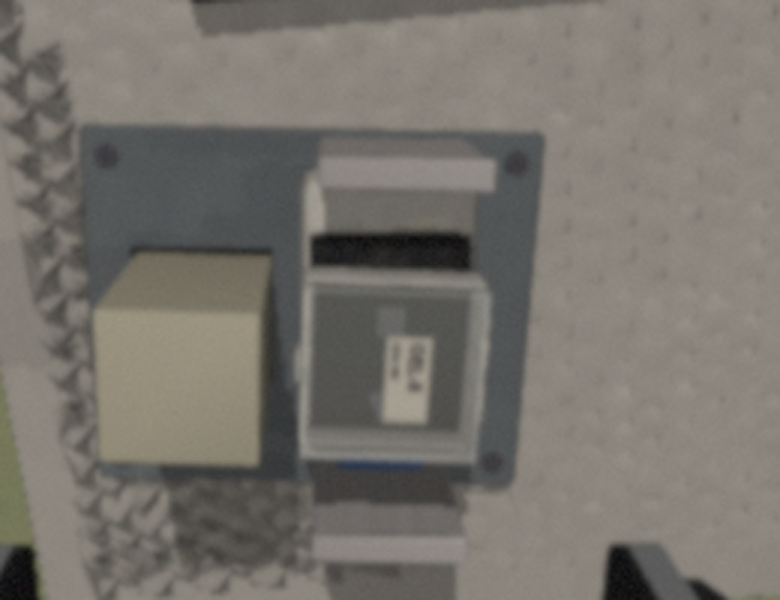

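```bash
cat >> h.py <<'E'
def topface(c,z0,z1,box=None):
    X=cloud(c);m=(X[...,2]>z0)&(X[...,2]<z1)
    if box is not None:
        m&=(X[...,0]>box[0])&(X[...,0]<box[1])&(X[...,1]>box[2])&(X[...,1]<box[3])
    m=cv2.morphologyEx(m.astype(np.uint8),cv2.MORPH_OPEN,np.ones((3,3)))>0
    P=X[m];
    r=cv2.minAreaRect(P[:,:2].astype(np.float32));
    print(len(P),'zmed',np.median(P[:,2]).round(1),'c',np.round(r[0],1),'size',np.round(r[1],1),'ang',round(r[2],1),'| mean',P.mean(0).round(1))
    return P
E
python3 - <<'E'
from h import *
c=load('pics/w2.npz');X=cloud(c)
for n,x,y in [('carton',180,390),('base',200,180),('label',410,380),('rim',380,455),('cheek1',400,170),('cheek2',390,545),('case',390,250),('cass',390,210),('table',650,300)]:
    print(n,X[90+y//3,180+x//3].round(1))
topface(c,68,80,(380,470,-270,-170))
topface(c,60,72,(450,560,-256,-190))
topface(c,2,10,(330,560,-320,-140))
topface(c,55,70,(430,560,-190,-140))
topface(c,55,70,(430,560,-310,-265))
def q(n,pts,z):
    P=np.array([unproj(c,180+u/3,90+v/3,z=z) for u,v in pts]);print(n,P[:,:2].round(1).tolist(),'c',P.mean(0).round(1))
    for i in range(len(P)):
        e=P[(i+1)%len(P)]-P[i];print('  len',np.linalg.norm(e).round(1),'ang',np.degrees(np.arctan2(e[1],e[0])).round(1))
q('base',[(82,127),(543,135)],6)
q('screws',[(105,157),(515,163),(492,462)],6)
q('carton',[(97,308),(265,303),(259,464),(101,463)],74)
q('box',[(308,275),(490,280),(476,462),(302,457)],66)
q('cheekL',[(318,157),(495,157),(495,190),(318,187)],62)
q('cheekR',[(314,537),(466,537),(463,562),(313,560)],62)
q('case',[(312,233),(470,235)],42)
E
```

```text
carton [ 416.6 -222.6   73.9]
base [ 419.7 -175.9    6.3]
label [ 479.7 -227.1   67.4]
rim [ 469.8 -249.5   67.2]
cheek1 [ 481.  -168.9   63.5]
cheek2 [ 471.5 -281.4   63.4]
case [ 478.3 -195.3   43.6]
cass [ 479.9 -186.9   27.8]
table [ 5.684e+02 -2.314e+02 -5.000e-01]
2899 zmed 74.5 c [ 415.8 -221.6] size [45.7 45. ] ang 83.3 | mean [ 416.2 -220.    74.4]
3490 zmed 66.3 c [ 475.2 -226.8] size [52.3 51.4] ang 83.4 | mean [ 475.7 -224.7   66.2]
7978 zmed 6.4 c [ 443.9 -232. ] size [178.7 171.3] ang 88.8 | mean [ 436.9 -212.7    6.1]
665 zmed 62.5 c [ 483.  -170.5] size [ 9.2 47.4] ang 84.4 | mean [ 483.4 -170.3   62.5]
566 zmed 62.3 c [ 471.1 -283.2] size [ 9.3 46.9] ang 83.5 | mean [ 470.9 -282.5   61.7]
base [[384.9, -156.0], [531.6, -171.2]] c [ 458.2 -163.6    6. ]
  len 147.4 ang -5.9
  len 147.4 ang 174.1
screws [[390.8, -166.0], [522.4, -179.4], [511.9, -285.1]] c [ 475.  -210.2    6. ]
  len 132.4 ang -5.8
  len 106.3 ang -95.7
  len 169.9 ang 135.5
carton [[397.7, -197.4], [442.5, -199.9], [435.9, -246.7], [391.6, -242.6]] c [ 416.9 -221.7   74. ]
  len 44.9 ang -3.2
  len 47.3 ang -98.0
  len 44.5 ang 174.6
  len 45.6 ang 82.3
box [[454.4, -195.3], [503.7, -201.0], [498.0, -255.4], [447.7, -249.4]] c [ 476.  -225.3   66. ]
  len 49.7 ang -6.6
  len 54.7 ang -96.0
  len 50.7 ang 173.2
  len 54.5 ang 83.0
cheekL [[459.8, -164.4], [506.7, -168.4], [506.5, -177.2], [459.1, -172.3]] c [ 483.  -170.6   62. ]
  len 47.1 ang -5.0
  len 8.8 ang -91.6
  len 47.6 ang 174.1
  len 8.0 ang 85.0
cheekR [[448.7, -278.1], [494.7, -282.1], [493.4, -290.7], [447.7, -286.0]] c [ 471.1 -284.2   62. ]
  len 46.2 ang -5.0
  len 8.7 ang -98.3
  len 46.0 ang 174.1
  len 8.0 ang 82.7
case [[455.9, -188.9], [502.1, -193.5]] c [ 479.  -191.2   42. ]
  len 46.4 ang -5.7
  len 46.4 ang 174.3
```

Depth agrees with the edges. The rack origin is ≈(451,-224) with yaw ≈-5.9°, the box centre is at (475.5,-226) with its top at z=66, and the carton is at (416,-221.5) with its top at z=74. I'll turn the jaws to y for the carton.

Request:
jog_arm(moves=[{"grip": -1, "translation": [0, 0, 0], "twist": [0, 0, 0.122]}, {"grip": -1, "translation": [0, 0, 0], "twist": [0, 0, 0.122]}, {"grip": -1, "translation": [0, 0, 0], "twist": [0, 0, 0.122]}, {"grip": -1, "translation": [0, 0, 0], "twist": [0, 0, 0.122]}, {"grip": -1, "translation": [0, 0, 0], "twist": [0, 0, 0.122]}, {"grip": -1, "translation": [0, 0, 0], "twist": [0, 0, 0.122]}, {"grip": -1, "translation": [0, 0, 0], "twist": [0, 0, 0.122]}, {"grip": -1, "translation": [0, 0, 0], "twist": [0, 0, 0.122]}, {"grip": -1, "translation": [0, 0, 0], "twist": [0, 0, 0.122]}, {"grip": -1, "translation": [0, 0, 0], "twist": [0, 0, 0.122]}])

```text
clock: 3.92
eef_pos: [456.7, -210.2, 183.8]
tcp_rot: [3.139, -0.003, 0.26]
contact_force: [-0.4, 0.5, -0.4]
opening: 0.999
```

Request:
jog_arm(moves=[{"grip": 0.1, "translation": [0, 0, 0], "twist": [0, 0, 0.122]}, {"grip": 0.1, "translation": [0, 0, 0], "twist": [0, 0, 0.122]}, {"grip": 0.1, "translation": [0, 0, 0], "twist": [0, 0, 0.122]}, {"grip": 0.1, "translation": [-0.019, 0.007, 0], "twist": [0, 0, 0]}, {"grip": 0.1, "translation": [-0.019, 0.007, 0], "twist": [0, 0, 0]}, {"grip": 0.1, "translation": [0, 0, 0], "twist": [0, 0, 0]}, {"grip": 0.1, "translation": [0, 0, 0], "twist": [0, 0, 0]}, {"grip": 0.1, "translation": [0, 0, 0], "twist": [0, 0, 0]}])

```text
clock: 4.58
eef_pos: [417.4, -220.5, 183.0]
tcp_rot: [3.14, -0.003, -0.1]
contact_force: [-0.5, -0.3, 1.2]
opening: 0.443
```

Run:
```python
from h import *
c=shot('wrist','w3')
for f,e in (('w2',[455.7,-210.8,182.7,1.4841]),('w3',None)):
    c=load(f'pics/{f}.npz')
    if e is None:
        from rig import r
        s=r.sense();e=list(s['eef_pos'])+[s['tcp_rot'][2]]
    X=cloud(c);y=e[3];Rt=np.array([[np.cos(y),np.sin(y),0],[np.sin(y),-np.cos(y),0],[0,0,-1]])
    T=(X-np.array(e[:3]))@Rt
    m=(T[...,2]<8)&(T[...,2]>-40)&(abs(T[...,0])<40)
    print(f,m.sum())
    for s in (-1,1):
        P=T[m&(T[...,1]*s>0)]
        if len(P): print(s,'max z',np.sort(P[:,2])[-20:].round(1)[::5],'tip pts',P[P[:,2]>P[:,2].max()-3].mean(0).round(1), 'y inner',np.abs(P[:,1]).min(), 'x',P[:,0].min(),P[:,0].max())
```

```text
4.5833 [ 417.4 -220.5  183. ] [ 3.1404 -0.0033 -0.1003] 0.44291404712568927
w2 3631
-1 max z [-14.3 -14.2 -14.1 -13.9] tip pts [ -1.1 -42.6 -15.1] y inner 41.899505685524744 x -12.21222581331369 11.33308153961357
1 max z [-14.6 -14.4 -14.2 -14. ] tip pts [ -0.4  43.  -15.1] y inner 42.12055944101272 x -12.304650995907199 11.316692690655684
w3 3750
-1 max z [-4.5 -4.1 -3.6 -2.8] tip pts [  3.3 -18.4  -3.5] y inner 17.935784835474358 x -11.023999338097529 12.186906169409996
1 max z [-4.7 -4.  -3.5 -2.6] tip pts [ 1.7 20.2 -3.3] y inner 19.91633362318907 x -11.393232758374001 12.389380853674556
```

View pics/w3.png

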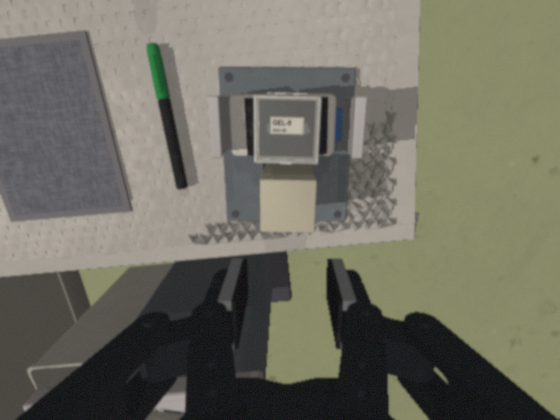

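The wrist view shows the carton top at (288,203), with the box label at (288,125) behind it. The fingertips retract 14 mm when open and about 3.5 mm at 38 mm opening.

Run:
```python
from h import *
c=load('pics/w3.npz')
topface(c,69,80,(380,460,-270,-170))
topface(c,61,69,(452,560,-256,-195))
topface(c,57,66,(430,560,-190,-140))
topface(c,57,66,(430,560,-310,-265))
topface(load('pics/w1.npz'),69,80,(380,460,-270,-170))
```

```text
2962 zmed 74.5 c [ 416.2 -222.1] size [45.  45.3] ang 83.1 | mean [ 417.5 -222.1   74.4]
4279 zmed 66.2 c [ 475.5 -227.3] size [51.7 51.3] ang 83.7 | mean [ 477.3 -226.9   66.2]
722 zmed 62.4 c [ 483.  -170.9] size [ 9.4 47.8] ang 84.1 | mean [ 484.  -171.2   62.4]
719 zmed 62.4 c [ 471.3 -284. ] size [ 9.5 47.2] ang 83.8 | mean [ 472.1 -283.9   62.4]
1215 zmed 74.5 c [ 416.2 -221.4] size [45.4 44.4] ang 83.2 | mean [ 416.3 -220.3   74.5]
```

Request:
jog_arm(moves=[{"grip": -1, "translation": [-0.001, 0.001, 0.015], "twist": [0, 0, 0.005]}, {"grip": -1, "translation": [0, 0, 0.02], "twist": [0, 0, 0]}, {"grip": -1, "translation": [0, 0, 0.02], "twist": [0, 0, 0]}, {"grip": -1, "translation": [0, 0, 0.02], "twist": [0, 0, 0]}, {"grip": -1, "translation": [0, 0, 0.02], "twist": [0, 0, 0]}, {"grip": -1, "translation": [0, 0, 0.02], "twist": [0, 0, 0]}, {"grip": -1, "translation": [0, 0, 0.02], "twist": [0, 0, 0]}, {"grip": -1, "translation": [0, 0, 0.02], "twist": [0, 0, 0]}, {"grip": -1, "translation": [0, 0, 0], "twist": [0, 0, 0]}, {"grip": -1, "translation": [0, 0, 0], "twist": [0, 0, 0]}])

```text
clock: 5.47
eef_pos: [415.2, -220.6, 25.9]
tcp_rot: [-3.141, 0.002, -0.105]
contact_force: [-0.3, 0.1, 0.4]
opening: 0.998
```

Request:
jog_arm(moves=[{"grip": 1, "translation": [0, 0, 0], "twist": [0, 0, 0]}, {"grip": 1, "translation": [0, 0, 0], "twist": [0, 0, 0]}, {"grip": 1, "translation": [0, 0, 0], "twist": [0, 0, 0]}, {"grip": 1, "translation": [0, 0, 0], "twist": [0, 0, 0]}, {"grip": 1, "translation": [0, 0, 0], "twist": [0, 0, 0]}, {"grip": 1, "translation": [0, 0, 0], "twist": [0, 0, 0]}, {"grip": 1, "translation": [0, 0, 0], "twist": [0, 0, 0]}, {"grip": 1, "translation": [0, 0, 0], "twist": [0, 0, 0]}], squeeze=25)

```text
clock: 6.13
eef_pos: [415.8, -221.4, 27.4]
tcp_rot: [3.141, -0.002, -0.105]
contact_force: [-0.4, 0.6, 6.2]
opening: 0.523
```

Opening 0.523 is 44.5 mm, so the carton is held. Next: lift it and carry it to the mat at about (432,-25).

Request:
jog_arm(moves=[{"grip": 1, "translation": [0, 0, -0.01], "twist": [0, 0, 0]}, {"grip": 1, "translation": [0, 0, -0.02], "twist": [0, 0, 0]}, {"grip": 1, "translation": [0, 0, -0.02], "twist": [0, 0, 0]}, {"grip": 1, "translation": [0, 0, -0.02], "twist": [0, 0, 0]}, {"grip": 1, "translation": [0, 0, -0.02], "twist": [0, 0, 0]}, {"grip": 1, "translation": [0, 0, -0.01], "twist": [0, 0, 0]}, {"grip": 1, "translation": [-0.001, -0.01, 0], "twist": [0, 0, 0]}, {"grip": 1, "translation": [-0.001, -0.02, 0], "twist": [0, 0, 0]}, {"grip": 1, "translation": [-0.001, -0.025, 0], "twist": [0, 0, 0]}, {"grip": 1, "translation": [-0.001, -0.025, 0], "twist": [0, 0, 0]}])

```text
clock: 6.97
eef_pos: [418.5, -139.6, 125.6]
tcp_rot: [-3.141, 0.001, -0.107]
contact_force: [0.9, 0.2, -1.1]
opening: 0.525
```

Request:
jog_arm(moves=[{"grip": 1, "translation": [0, -0.025, 0], "twist": [0, 0, 0]}, {"grip": 1, "translation": [0, -0.025, 0], "twist": [0, 0, 0]}, {"grip": 1, "translation": [0, -0.025, 0], "twist": [0, 0, 0]}, {"grip": 1, "translation": [0, -0.022, 0], "twist": [0, 0, 0]}, {"grip": 1, "translation": [0, -0.015, 0], "twist": [0, 0, 0]}, {"grip": 1, "translation": [0, -0.005, 0], "twist": [0, 0, 0]}, {"grip": 1, "translation": [0, 0, 0.02], "twist": [0, 0, 0]}, {"grip": 1, "translation": [0, 0, 0.03], "twist": [0, 0, 0]}, {"grip": 1, "translation": [0, 0, 0.02], "twist": [0, 0, 0]}, {"grip": 1, "translation": [0, 0, 0.01], "twist": [0, 0, 0]}])

```text
clock: 7.8
eef_pos: [429.5, -24.5, 43.7]
tcp_rot: [3.141, 0.004, -0.105]
contact_force: [0.3, 0.1, -0.5]
opening: 0.522
```

Request:
jog_arm(moves=[{"grip": 1, "translation": [0, 0, 0.005], "twist": [0, 0, 0]}, {"grip": 1, "translation": [0, 0, 0.005], "twist": [0, 0, 0]}, {"grip": 1, "translation": [0, 0, 0], "twist": [0, 0, 0]}, {"grip": 1, "translation": [0, 0, 0], "twist": [0, 0, 0]}, {"grip": 1, "translation": [0, 0, 0], "twist": [0, 0, 0]}])

```text
clock: 8.22
eef_pos: [432.1, -24.7, 36.9]
tcp_rot: [-3.142, -0.001, -0.105]
contact_force: [0.1, 0.8, -0.8]
opening: 0.524
```

Request:
jog_arm(moves=[{"grip": 1, "translation": [0, 0, 0.004], "twist": [0, 0, 0]}, {"grip": 1, "translation": [0, 0, 0.004], "twist": [0, 0, 0]}, {"grip": 1, "translation": [0, 0, 0.002], "twist": [0, 0, 0]}, {"grip": 1, "translation": [0, 0, 0], "twist": [0, 0, 0]}, {"grip": 1, "translation": [0, 0, 0], "twist": [0, 0, 0]}])

```text
clock: 8.63
eef_pos: [431.6, -24.6, 26.2]
tcp_rot: [3.142, 0.0, -0.105]
contact_force: [-0.4, -0.3, -0.4]
opening: 0.524
```

Request:
jog_arm(moves=[{"grip": 1, "translation": [0, 0, 0.001], "twist": [0, 0, 0]}, {"grip": 1, "translation": [0, 0, 0.001], "twist": [0, 0, 0]}, {"grip": 1, "translation": [0, 0, 0], "twist": [0, 0, 0]}, {"grip": 1, "translation": [0, 0, 0], "twist": [0, 0, 0]}])

```text
clock: 8.97
eef_pos: [431.8, -24.6, 24.5]
tcp_rot: [-3.142, -0.0, -0.105]
contact_force: [-1.9, 0.8, 4.4]
opening: 0.525
```

Request:
jog_arm(moves=[{"grip": -1, "translation": [0, 0, 0], "twist": [0, 0, 0]}, {"grip": -1, "translation": [0, 0, 0], "twist": [0, 0, 0]}, {"grip": -1, "translation": [0, 0, 0], "twist": [0, 0, 0]}, {"grip": -1, "translation": [0, 0, 0], "twist": [0, 0, 0]}, {"grip": -1, "translation": [0, 0, -0.02], "twist": [0, 0, 0]}, {"grip": -1, "translation": [0, 0, -0.03], "twist": [0, 0, 0]}, {"grip": -1, "translation": [0, 0, -0.03], "twist": [0, 0, 0]}, {"grip": -1, "translation": [0, 0, -0.03], "twist": [0, 0, 0]}, {"grip": -1, "translation": [0, 0.02, -0.03], "twist": [0, 0, 0]}, {"grip": -1, "translation": [0, 0.025, 0], "twist": [0, 0, 0]}])

```text
clock: 9.8
eef_pos: [430.1, -69.5, 169.3]
tcp_rot: [3.141, -0.008, -0.103]
contact_force: [2.2, -0.2, -0.1]
opening: 1.002
```

Request:
jog_arm(moves=[{"grip": -1, "translation": [0.01, 0.03, 0], "twist": [0, 0, 0]}, {"grip": -1, "translation": [0.015, 0.03, 0], "twist": [0, 0, 0]}, {"grip": -1, "translation": [0.015, 0.03, 0], "twist": [0, 0, 0]}, {"grip": -1, "translation": [0.015, 0.03, 0], "twist": [0, 0, 0]}, {"grip": -1, "translation": [0.01, 0.03, 0], "twist": [0, 0, 0]}, {"grip": -1, "translation": [0, 0, 0], "twist": [0, 0, -0.121]}, {"grip": -1, "translation": [0, 0, 0], "twist": [0, 0, -0.121]}, {"grip": -1, "translation": [0, 0, 0], "twist": [0, 0, -0.121]}, {"grip": -1, "translation": [0, 0, 0], "twist": [0, 0, -0.121]}, {"grip": -1, "translation": [0, 0, 0], "twist": [0, 0, -0.121]}])

```text
clock: 10.63
eef_pos: [475.6, -225.4, 164.0]
tcp_rot: [-3.141, 0.0, 0.505]
contact_force: [-0.5, 1.0, 0.3]
opening: 0.998
```

Request:
jog_arm(moves=[{"grip": -1, "translation": [0, 0, 0], "twist": [0, 0, -0.121]}, {"grip": -1, "translation": [0, 0, 0], "twist": [0, 0, -0.121]}, {"grip": -1, "translation": [0, 0, 0], "twist": [0, 0, -0.121]}, {"grip": -1, "translation": [0, 0, 0], "twist": [0, 0, -0.121]}, {"grip": -1, "translation": [0, 0, 0], "twist": [0, 0, -0.121]}, {"grip": -1, "translation": [0, 0, 0], "twist": [0, 0, -0.121]}, {"grip": -1, "translation": [0, 0, 0], "twist": [0, 0, -0.121]}, {"grip": -1, "translation": [0, 0, 0], "twist": [0, 0, -0.121]}, {"grip": -1, "translation": [0, 0, 0], "twist": [0, 0, 0]}, {"grip": -1, "translation": [0, 0, 0], "twist": [0, 0, 0]}])

```text
clock: 11.47
eef_pos: [475.8, -225.3, 164.2]
tcp_rot: [-3.141, -0.0, 1.464]
contact_force: [-0.5, -0.1, 0.6]
opening: 0.999
```

```bash
python3 -c "
from h import *
c=shot('wrist','w4')
topface(c,61,70,(440,560,-256,-195))
topface(c,57,66,(430,560,-190,-140))
topface(c,57,66,(430,560,-310,-265))
shot('scene','s4')"
```

```text
11.4667 [ 475.8 -225.3  164.2] [-3.1414e+00 -1.0000e-04  1.4640e+00] 0.9988698235321215
4167 zmed 66.3 c [ 475.  -226.7] size [52.2 51.5] ang 82.9 | mean [ 475.2 -225.3   66.2]
836 zmed 62.5 c [ 483.1 -170.7] size [ 9.1 47.4] ang 83.9 | mean [ 483.  -170.5   62.4]
616 zmed 62.4 c [ 471.1 -283.7] size [10.  47.7] ang 83.8 | mean [ 471.  -282.9   62.2]
11.5167 [ 475.8 -225.3  164.2] [-3.1414e+00 -1.0000e-04  1.4635e+00] 1.0034766246863236
```

View pics/w4.png

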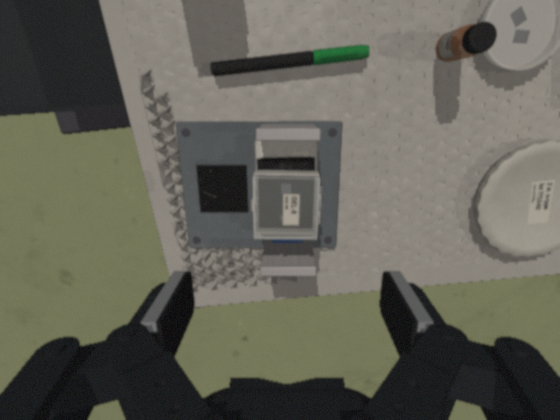

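View pics/s4.png

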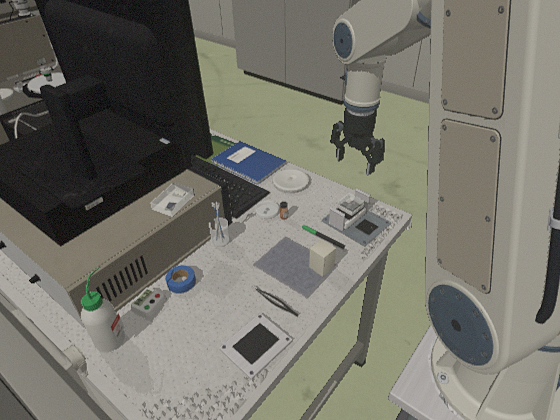

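Both pictures show the carton upright on the mat (322,257 in the scene view), and the dark square is free at (222,188) in the wrist view. The box is untouched.

Request:
jog_arm(moves=[{"grip": -1, "translation": [-0.0015, 0, 0.02], "twist": [0, 0, -0.002]}, {"grip": -1, "translation": [0, 0, 0.025], "twist": [0, 0, 0]}, {"grip": -1, "translation": [0, 0, 0.025], "twist": [0, 0, 0]}, {"grip": -1, "translation": [0, 0, 0.025], "twist": [0, 0, 0]}, {"grip": -1, "translation": [0, 0, 0.02], "twist": [0, 0, 0]}, {"grip": -1, "translation": [0, 0, 0.011], "twist": [0, 0, 0]}, {"grip": -1, "translation": [0, 0, 0], "twist": [0, 0, 0]}, {"grip": -1, "translation": [0, 0, 0], "twist": [0, 0, 0]}, {"grip": -1, "translation": [0, 0, 0], "twist": [0, 0, 0]}])

```text
clock: 12.32
eef_pos: [476.5, -227.2, 39.3]
tcp_rot: [3.14, 0.0, 1.469]
contact_force: [0.4, 1.1, -0.6]
opening: 1.007
```

Run:
```python
from h import *
c=load('pics/w4.npz')
cv2.imwrite('pics/w4c.png',cv2.resize(c['im'][110:270,160:360,::-1],None,fx=4,fy=4,interpolation=cv2.INTER_CUBIC)[:600])
g=c['im'].sum(2);m=np.zeros_like(g,np.uint8);m[150:225,185:252]=(g[150:225,185:252]<120)
m=cv2.morphologyEx(m,cv2.MORPH_CLOSE,np.ones((5,5)))
n,l,st,ce=cv2.connectedComponentsWithStats(m.astype(np.uint8));k=1+st[1:,4].argmax();v,u=np.where(l==k)
P=np.array([unproj(c,a,b,z=6)[:2] for a,b in zip(u,v)],np.float32)
print(cv2.minAreaRect(P),P.mean(0))
```

```text
((415.03802490234375, -221.3528289794922), (44.54600143432617, 45.54051971435547), 83.89527893066406) [ 415.23148 -220.72482]
```

View pics/w4c.png

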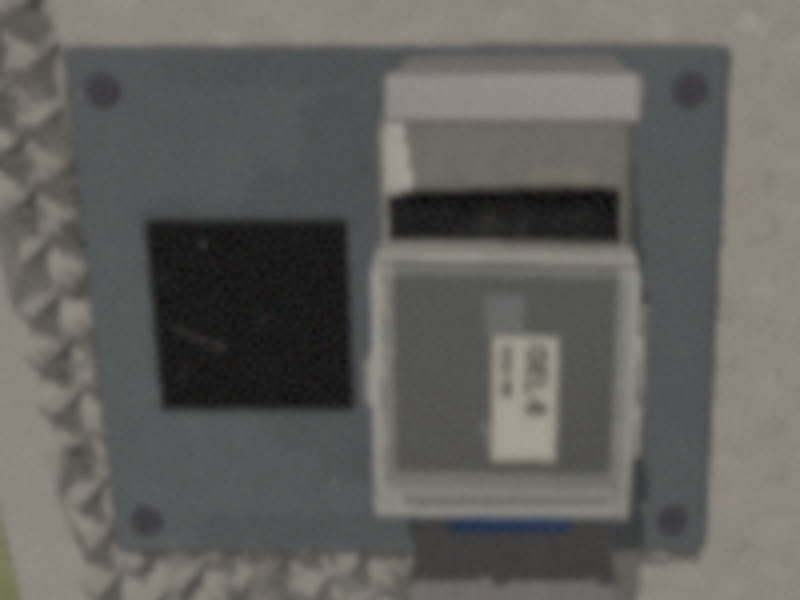

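The crop shows the dark square at about (255,312) and the latch lips at both x sides of the box. The square's centre measures about (415.2,-221), which matches the rack fit. Closing on the box.

Request:
jog_arm(moves=[{"grip": 1, "translation": [0, 0, 0], "twist": [0, 0, 0]}, {"grip": 1, "translation": [0, 0, 0], "twist": [0, 0, 0]}, {"grip": 1, "translation": [0, 0, 0], "twist": [0, 0, 0]}, {"grip": 1, "translation": [0, 0, 0], "twist": [0, 0, 0]}, {"grip": 1, "translation": [0, 0, 0], "twist": [0, 0, 0]}, {"grip": 1, "translation": [0, 0, 0], "twist": [0, 0, 0]}, {"grip": 1, "translation": [0, 0, 0], "twist": [0, 0, 0]}, {"grip": 1, "translation": [0, 0, 0], "twist": [0, 0, 0]}], squeeze=30)

```text
clock: 12.98
eef_pos: [476.3, -227.1, 39.3]
tcp_rot: [3.14, 0.0, 1.47]
contact_force: [-1.5, -0.2, 6.6]
opening: 0.601
```

```bash
python3 -c "
from h import *
c=shot('wrist','w5')
from rig import r;print(r.sense()['contact_force'])"
```

```text
12.9833 [ 476.3 -227.1   39.3] [3.1402e+00 5.0000e-04 1.4696e+00] 0.6011831292886264
[-1.63030893  0.323829    6.49363941]
```

View pics/w5.png

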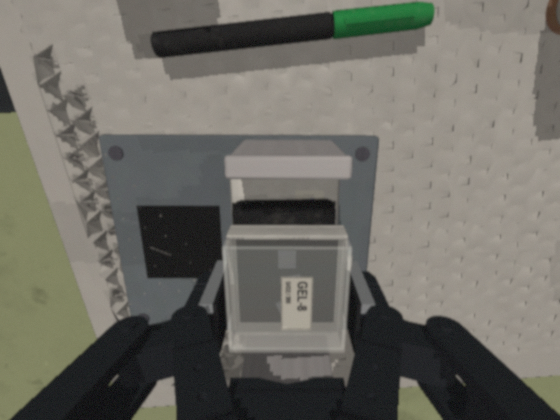

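The wrist view shows the jaws on both sides of the box (opening 51 mm). Lifting.

Request:
jog_arm(moves=[{"grip": 1, "translation": [0, 0, -0.004], "twist": [0, 0, 0]}, {"grip": 1, "translation": [0, 0, -0.008], "twist": [0, 0, 0]}, {"grip": 1, "translation": [0, 0, -0.014], "twist": [0, 0, 0]}, {"grip": 1, "translation": [0, 0, -0.02], "twist": [0, 0, 0]}, {"grip": 1, "translation": [0, 0, -0.02], "twist": [0, 0, 0]}, {"grip": 1, "translation": [0, 0, -0.01], "twist": [0, 0, 0]}, {"grip": 1, "translation": [0, 0, 0], "twist": [0, 0, 0]}, {"grip": 1, "translation": [0, 0, 0], "twist": [0, 0, 0]}])

```text
clock: 13.7
eef_pos: [475.9, -227.0, 114.7]
tcp_rot: [3.14, 0.0, 1.47]
contact_force: [0.3, -0.0, -1.5]
opening: 0.605
```

```bash
python3 -c "
from h import *
c=shot('wrist','w6')"
```

```text
13.7 [ 475.9 -227.   114.7] [3.1403e+00 4.0000e-04 1.4697e+00] 0.6047183450902803
```

View pics/w6.png

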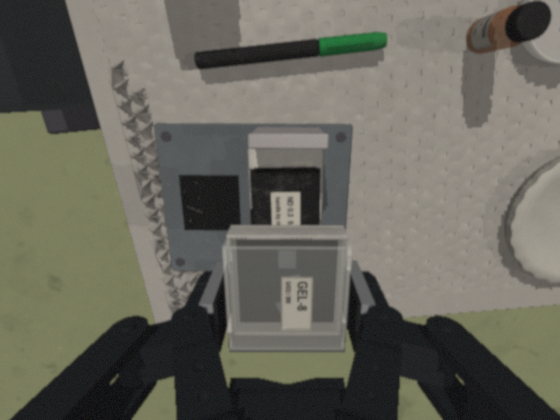

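The box is lifted level, and the black case stays on the cassette at (285,195). Carrying the box to the mat.

Request:
jog_arm(moves=[{"grip": 1, "translation": [0.012, 0.001, 0], "twist": [0, 0, 0]}, {"grip": 1, "translation": [0.024, 0.003, 0], "twist": [0, 0, 0]}, {"grip": 1, "translation": [0.03, 0.004, 0], "twist": [0, 0, 0]}, {"grip": 1, "translation": [0.03, 0.004, 0], "twist": [0, 0, 0]}, {"grip": 1, "translation": [0.03, 0.004, 0], "twist": [0, 0, 0]}, {"grip": 1, "translation": [0.03, 0.004, 0], "twist": [0, 0, 0]}, {"grip": 1, "translation": [0.03, 0.004, 0], "twist": [0, 0, 0]}, {"grip": 1, "translation": [0.03, 0.004, 0], "twist": [0, 0, 0]}, {"grip": 1, "translation": [0.02, 0, 0], "twist": [0, 0, 0]}, {"grip": 1, "translation": [0.005, 0, 0], "twist": [0, 0, 0]}])

```text
clock: 14.58
eef_pos: [527.3, 13.4, 113.1]
tcp_rot: [-3.14, -0.001, 1.472]
contact_force: [-0.2, -0.3, -0.4]
opening: 0.602
```

Request:
jog_arm(moves=[{"grip": 1, "translation": [0, 0, 0.015], "twist": [0, 0, 0]}, {"grip": 1, "translation": [0, 0, 0.025], "twist": [0, 0, 0]}, {"grip": 1, "translation": [0, 0, 0.025], "twist": [0, 0, 0]}, {"grip": 1, "translation": [0, 0, 0.02], "twist": [0, 0, 0]}, {"grip": 1, "translation": [0, 0, 0.01], "twist": [0, 0, 0]}, {"grip": 1, "translation": [0, 0, 0.008], "twist": [0, 0, 0]}, {"grip": 1, "translation": [0, 0, 0.004], "twist": [0, 0, 0]}, {"grip": 1, "translation": [0, 0, 0], "twist": [0, 0, 0]}, {"grip": 1, "translation": [0, 0, 0], "twist": [0, 0, 0]}, {"grip": 1, "translation": [0, 0, 0], "twist": [0, 0, 0]}])

```text
clock: 15.42
eef_pos: [528.6, 10.0, 8.2]
tcp_rot: [3.14, -0.0, 1.47]
contact_force: [1.2, 0.2, -0.2]
opening: 0.599
```

Request:
jog_arm(moves=[{"grip": 1, "translation": [0, 0, 0.003], "twist": [0, 0, 0]}, {"grip": 1, "translation": [0, 0, 0.002], "twist": [0, 0, 0]}, {"grip": 1, "translation": [0, 0, 0], "twist": [0, 0, 0]}, {"grip": 1, "translation": [0, 0, 0], "twist": [0, 0, 0]}])

```text
clock: 15.75
eef_pos: [527.8, 10.1, 2.3]
tcp_rot: [-3.142, 0.0, 1.47]
contact_force: [0.5, 0.5, -1.3]
opening: 0.605
```

Request:
jog_arm(moves=[{"grip": 1, "translation": [0, 0, 0.0015], "twist": [0, 0, 0]}, {"grip": 1, "translation": [0, 0, 0], "twist": [0, 0, 0]}, {"grip": 1, "translation": [0, 0, 0], "twist": [0, 0, 0]}])

```text
clock: 16.0
eef_pos: [527.8, 10.1, 0.7]
tcp_rot: [-3.141, 0.0, 1.47]
contact_force: [0.1, -0.6, -0.4]
opening: 0.602
```

Request:
jog_arm(moves=[{"grip": 1, "translation": [0, 0, 0.001], "twist": [0, 0, 0]}, {"grip": 1, "translation": [0, 0, 0], "twist": [0, 0, 0]}, {"grip": 1, "translation": [0, 0, 0], "twist": [0, 0, 0]}])

```text
clock: 16.25
eef_pos: [528.0, 10.1, 0.3]
tcp_rot: [3.141, -0.0, 1.47]
contact_force: [-2.1, -0.2, 7.6]
opening: 0.599
```

Request:
jog_arm(moves=[{"grip": -1, "translation": [0, 0, 0], "twist": [0, 0, 0]}, {"grip": -1, "translation": [0, 0, 0], "twist": [0, 0, 0]}, {"grip": -1, "translation": [0, 0, 0], "twist": [0, 0, 0]}, {"grip": -1, "translation": [0, 0, 0], "twist": [0, 0, 0]}, {"grip": -1, "translation": [0, 0, -0.02], "twist": [0, 0, 0]}, {"grip": -1, "translation": [0, 0, -0.03], "twist": [0, 0, 0]}, {"grip": -1, "translation": [0, 0, -0.03], "twist": [0, 0, 0]}, {"grip": -1, "translation": [0, 0, -0.035], "twist": [0, 0, 0]}, {"grip": -1, "translation": [-0.02, 0, -0.035], "twist": [0, 0, 0]}, {"grip": -1, "translation": [-0.03, -0.004, 0], "twist": [0, 0, 0]}])

```text
clock: 17.08
eef_pos: [523.4, -38.6, 156.1]
tcp_rot: [3.131, -0.001, 1.472]
contact_force: [1.5, -1.1, 0.1]
opening: 1.004
```

Request:
jog_arm(moves=[{"grip": -1, "translation": [-0.03, -0.004, 0], "twist": [0, 0, 0]}, {"grip": -1, "translation": [-0.03, -0.004, 0], "twist": [0, 0, 0]}, {"grip": -1, "translation": [-0.03, -0.004, 0], "twist": [0, 0, 0]}, {"grip": -1, "translation": [-0.03, -0.004, 0], "twist": [0, 0, 0]}, {"grip": -1, "translation": [-0.03, -0.004, 0], "twist": [0, 0, 0]}, {"grip": -1, "translation": [-0.03, -0.004, 0], "twist": [0, 0, 0]}, {"grip": -1, "translation": [-0.011, 0, 0], "twist": [0, 0, 0]}, {"grip": -1, "translation": [0, 0, 0], "twist": [0, 0, 0]}, {"grip": -1, "translation": [0, 0, 0], "twist": [0, 0, 0]}, {"grip": -1, "translation": [0, 0, 0], "twist": [0, 0, 0]}])

```text
clock: 17.92
eef_pos: [475.8, -225.9, 149.6]
tcp_rot: [-3.141, -0.001, 1.47]
contact_force: [-0.1, 0.1, 0.2]
opening: 1.001
```

```bash
python3 -c "
from h import *
c=shot('wrist','w7')
topface(c,57,66,(430,560,-190,-140))
topface(c,57,66,(430,560,-310,-265))
topface(c,38,46,(440,520,-276,-176))
shot('scene','s7')
cv2.imwrite('pics/w7c.png',cv2.resize(c['im'][110:270,180:380,::-1],None,fx=4,fy=4,interpolation=cv2.INTER_CUBIC)[:600])"
```

```text
17.9167 [ 475.8 -225.9  149.6] [-3.1412e+00 -6.0000e-04  1.4699e+00] 1.0006576452007587
907 zmed 62.5 c [ 482.7 -170.6] size [ 9.1 47.6] ang 84.1 | mean [ 483.  -170.2   62.4]
664 zmed 62.4 c [ 471.1 -283.8] size [ 9.8 47.8] ang 84.1 | mean [ 471.3 -282.7   62.1]
4846 zmed 42.6 c [ 475.  -226.3] size [69.6 49.5] ang 85.1 | mean [ 475.8 -224.4   42.5]
17.9667 [ 475.9 -225.7  149.6] [-3.1412e+00 -5.0000e-04  1.4706e+00] 0.9982430571654408
```

View pics/w7c.png

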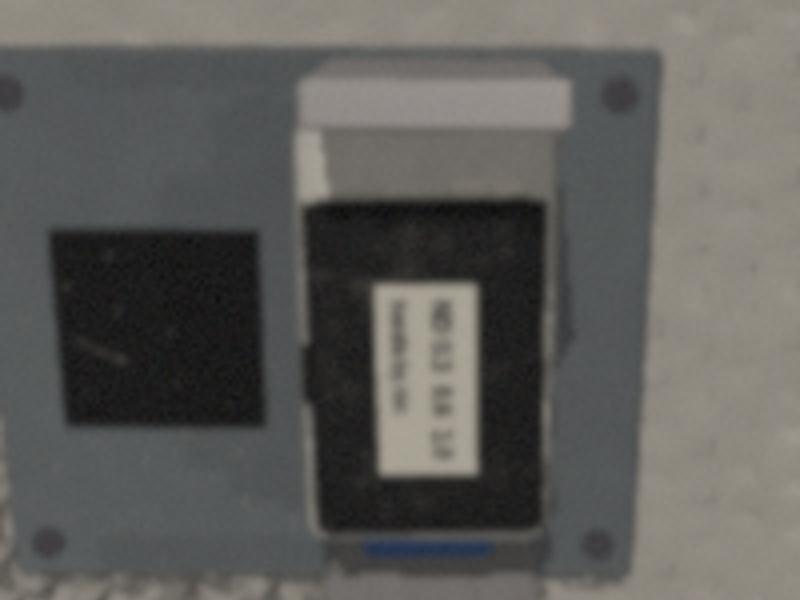

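View pics/s7.png

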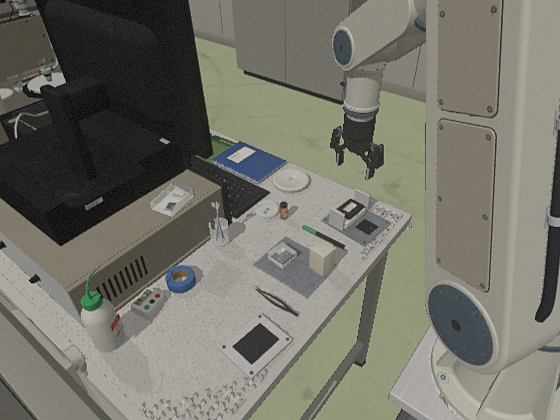

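The crop shows the case on the cassette with its latch at the front-centre (308,373) and the blue tab at (428,550). The scene view shows the box and carton upright on the mat. I'll measure the tip retraction near 50 mm opening from w6 so the tips stay above the cassette (z=28).

Run:
```python
from h import *
for f,e in (('w3',[417.4,-220.5,183,-.1003]),('w6',[475.9,-227,114.7,1.4697]),('w2',[455.7,-210.8,182.7,1.4841])):
    c=load(f'pics/{f}.npz');X=cloud(c);y=e[3];Rt=np.array([[np.cos(y),np.sin(y),0],[np.sin(y),-np.cos(y),0],[0,0,-1]])
    T=(X-np.array(e[:3]))@Rt
    for s in (-1,1):
        m=(T[...,2]>-45)&(T[...,2]<15)&(abs(T[...,0])<14)&(T[...,1]*s>10)&(T[...,1]*s<60)
        P=T[m]
        h,ed=np.histogram(P[:,2],bins=np.arange(-20,6,1));print(f,s,list(zip(ed[:-1].astype(int),h)))
        for lo in range(-14,2,2):
            Q=P[(P[:,2]>lo)&(P[:,2]<=lo+2)]
            if len(Q): print('   ',lo,'y',np.abs(Q[:,1]).min().round(1),np.abs(Q[:,1]).max().round(1),'x',Q[:,0].min().round(1),Q[:,0].max().round(1))
```

```text
w3 -1 [(np.int64(-20), np.int64(42)), (np.int64(-19), np.int64(53)), (np.int64(-18), np.int64(52)), (np.int64(-17), np.int64(53)), (np.int64(-16), np.int64(45)), (np.int64(-15), np.int64(38)), (np.int64(-14), np.int64(42)), (np.int64(-13), np.int64(52)), (np.int64(-12), np.int64(30)), (np.int64(-11), np.int64(46)), (np.int64(-10), np.int64(39)), (np.int64(-9), np.int64(27)), (np.int64(-8), np.int64(19)), (np.int64(-7), np.int64(28)), (np.int64(-6), np.int64(19)), (np.int64(-5), np.int64(12)), (np.int64(-4), np.int64(10)), (np.int64(-3), np.int64(7)), (np.int64(-2), np.int64(1)), (np.int64(-1), np.int64(0)), (np.int64(0), np.int64(0)), (np.int64(1), np.int64(0)), (np.int64(2), np.int64(0)), (np.int64(3), np.int64(0)), (np.int64(4), np.int64(0))]
    -14 y 18.1 31.8 x -8.2 12.0
    -12 y 18.2 31.4 x -10.6 12.1
    -10 y 18.2 30.7 x -6.6 12.1
    -8 y 18.3 24.9 x -10.6 11.7
    -6 y 18.3 24.7 x -8.9 11.5
    -4 y 18.3 18.6 x -2.3 10.3
    -2 y 18.5 18.5 x 3.6 3.6
w3 1 [(np.int64(-20), np.int64(49)), (np.int64(-19), np.int64(45)), (np.int64(-18), np.int64(54)), (np.int64(-17), np.int64(4
[... 3437 characters left out ...]
nt64(-18), np.int64(41)), (np.int64(-17), np.int64(25)), (np.int64(-16), np.int64(25)), (np.int64(-15), np.int64(22)), (np.int64(-14), np.int64(5)), (np.int64(-13), np.int64(0)), (np.int64(-12), np.int64(0)), (np.int64(-11), np.int64(0)), (np.int64(-10), np.int64(0)), (np.int64(-9), np.int64(0)), (np.int64(-8), np.int64(0)), (np.int64(-7), np.int64(0)), (np.int64(-6), np.int64(0)), (np.int64(-5), np.int64(0)), (np.int64(-4), np.int64(0)), (np.int64(-3), np.int64(0)), (np.int64(-2), np.int64(0)), (np.int64(-1), np.int64(0)), (np.int64(0), np.int64(0)), (np.int64(1), np.int64(0)), (np.int64(2), np.int64(0)), (np.int64(3), np.int64(0)), (np.int64(4), np.int64(0))]
    -14 y 43.1 43.2 x -7.2 6.3
```

Request:
jog_arm(moves=[{"grip": -1, "translation": [-0.001, 0.0006, 0.02], "twist": [0, 0, 0]}, {"grip": -1, "translation": [0, 0, 0.03], "twist": [0, 0, 0]}, {"grip": -1, "translation": [0, 0, 0.03], "twist": [0, 0, 0]}, {"grip": -1, "translation": [0, 0, 0.02], "twist": [0, 0, 0]}, {"grip": -1, "translation": [0, 0, 0.015], "twist": [0, 0, 0]}, {"grip": -1, "translation": [0, 0, 0.004], "twist": [0, 0, 0]}, {"grip": -1, "translation": [0, 0, 0], "twist": [0, 0, 0]}, {"grip": -1, "translation": [0, 0, 0], "twist": [0, 0, 0]}, {"grip": -1, "translation": [0, 0, 0], "twist": [0, 0, 0]}, {"grip": -1, "translation": [0, 0, 0], "twist": [0, 0, 0]}])

```text
clock: 18.85
eef_pos: [477.1, -228.2, 31.9]
tcp_rot: [3.14, 0.001, 1.47]
contact_force: [0.3, 0.4, 0.8]
opening: 1.0
```

Request:
jog_arm(moves=[{"grip": -1, "translation": [0.001, -0.0005, 0.003], "twist": [0, 0, 0]}, {"grip": -1, "translation": [0, 0, 0.002], "twist": [0, 0, 0]}, {"grip": -1, "translation": [0, 0, 0], "twist": [0, 0, 0]}, {"grip": -1, "translation": [0, 0, 0], "twist": [0, 0, 0]}])

```text
clock: 19.18
eef_pos: [475.7, -226.9, 25.8]
tcp_rot: [-3.141, -0.0, 1.47]
contact_force: [0.7, -0.2, 0.7]
opening: 1.0
```

Request:
jog_arm(moves=[{"grip": 1, "translation": [0, 0, 0], "twist": [0, 0, 0]}, {"grip": 1, "translation": [0, 0, 0], "twist": [0, 0, 0]}, {"grip": 1, "translation": [0, 0, 0], "twist": [0, 0, 0]}, {"grip": 1, "translation": [0, 0, 0], "twist": [0, 0, 0]}, {"grip": 1, "translation": [0, 0, 0], "twist": [0, 0, 0]}, {"grip": 1, "translation": [0, 0, 0], "twist": [0, 0, 0]}, {"grip": 1, "translation": [0, 0, 0], "twist": [0, 0, 0]}], squeeze=40)

```text
clock: 19.77
eef_pos: [476.0, -227.0, 26.0]
tcp_rot: [3.141, 0.0, 1.47]
contact_force: [-0.8, -0.1, 6.3]
opening: 0.552
```

```bash
python3 -c "
from h import *
c=shot('wrist','w8')"
```

```text
19.7667 [ 476. -227.   26.] [3.1413e+00 1.0000e-04 1.4697e+00] 0.552294838284632
```

View pics/w8.png

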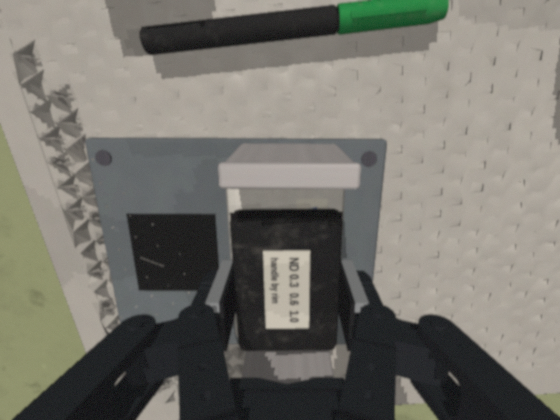

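The case is held on its sides (opening 0.552, ~48 mm). Lifting.

Request:
jog_arm(moves=[{"grip": 1, "translation": [0, 0, -0.004], "twist": [0, 0, 0]}, {"grip": 1, "translation": [0, 0, -0.01], "twist": [0, 0, 0]}, {"grip": 1, "translation": [0, 0, -0.02], "twist": [0, 0, 0]}, {"grip": 1, "translation": [0, 0, -0.025], "twist": [0, 0, 0]}, {"grip": 1, "translation": [0, 0, -0.025], "twist": [0, 0, 0]}, {"grip": 1, "translation": [0, 0, -0.02], "twist": [0, 0, 0]}, {"grip": 1, "translation": [0, 0, -0.01], "twist": [0, 0, 0]}, {"grip": 1, "translation": [0, 0, 0], "twist": [0, 0, 0]}, {"grip": 1, "translation": [0, 0, 0], "twist": [0, 0, 0]}])

```text
clock: 20.57
eef_pos: [475.8, -226.9, 139.9]
tcp_rot: [3.141, 0.0, 1.47]
contact_force: [-0.4, -0.1, 0.2]
opening: 0.552
```

```bash
python3 -c "
from h import *
c=shot('wrist','w9')"
```

```text
20.5667 [ 475.8 -226.9  139.9] [3.1409e+00 2.0000e-04 1.4698e+00] 0.5519383661929023
```

View pics/w9.png

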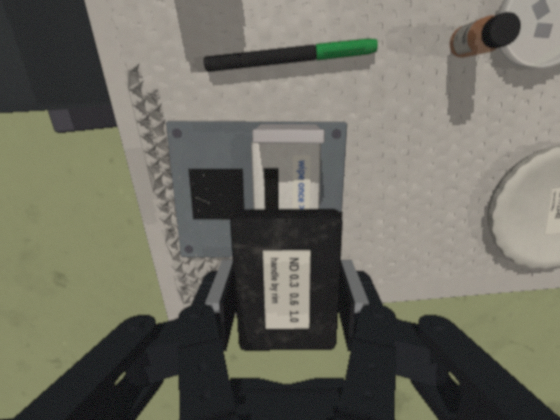

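The case is lifted level (290,280), and the cassette stays in the rack with its print showing. Next I carry it around the screen with the tool drawn in to about 0.42 m.

Request:
jog_arm(moves=[{"grip": 1, "translation": [0.008, -0.008, 0], "twist": [0, 0, 0]}, {"grip": 1, "translation": [0.016, -0.016, 0], "twist": [0, 0, 0]}, {"grip": 1, "translation": [0.021, -0.022, 0], "twist": [0, 0, 0]}, {"grip": 1, "translation": [0.022, -0.022, 0], "twist": [0, 0, 0]}, {"grip": 1, "translation": [0.021, -0.022, 0], "twist": [0, 0, 0]}, {"grip": 1, "translation": [0.026, 0.0014, 0], "twist": [0, 0, 0]}, {"grip": 1, "translation": [0.026, 0.0014, 0], "twist": [0, 0, 0]}, {"grip": 1, "translation": [0.026, 0.0014, 0], "twist": [0, 0, 0]}, {"grip": 1, "translation": [0.026, 0.0014, 0], "twist": [0, 0, 0]}, {"grip": 1, "translation": [0.026, 0.0014, 0], "twist": [0, 0, 0]}])

```text
clock: 21.45
eef_pos: [413.5, -0.1, 138.6]
tcp_rot: [-3.139, 0.0, 1.47]
contact_force: [1.2, -0.3, 0.0]
opening: 0.549
```

Request:
jog_arm(moves=[{"grip": 1, "translation": [0.027, -0.007, 0], "twist": [0, 0, 0]}, {"grip": 1, "translation": [0.027, -0.007, 0], "twist": [0, 0, 0]}, {"grip": 1, "translation": [0.027, -0.007, 0], "twist": [0, 0, 0]}, {"grip": 1, "translation": [0.027, -0.007, 0], "twist": [0, 0, 0]}, {"grip": 1, "translation": [0.027, -0.007, 0], "twist": [0, 0, 0]}, {"grip": 1, "translation": [0.02, -0.006, 0], "twist": [0, 0, 0]}, {"grip": 1, "translation": [0.012, -0.004, 0], "twist": [0, 0, 0]}, {"grip": 1, "translation": [0, 0, 0], "twist": [0, 0, 0]}, {"grip": 1, "translation": [0, 0, 0], "twist": [0, 0, 0]}, {"grip": 1, "translation": [0, 0, 0], "twist": [0, 0, 0]}])

```text
clock: 22.28
eef_pos: [386.4, 168.3, 139.1]
tcp_rot: [-3.14, 0.001, 1.47]
contact_force: [0.6, -0.4, -0.5]
opening: 0.55
```

```bash
python3 -c "
from h import *
c=shot('wrist','w10')"
```

```text
22.2833 [386.4 168.3 139.1] [-3.1402e+00  1.0000e-03  1.4702e+00] 0.549629741139894
```

View pics/w10.png

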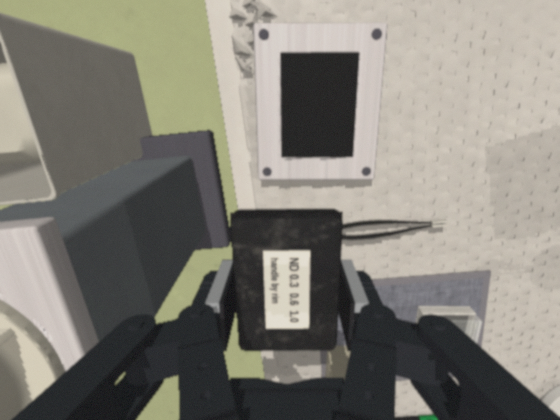

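The pad is at (320,105), fully visible, and the held case is at (290,280). I'll measure both from this picture.

Run:
```python
from h import *
c=load('pics/w10.npz');g=c['im'].astype(int).sum(2)
def seg(r,z,th=150):
    x0,x1,y0,y1=r;m=np.zeros(g.shape,np.uint8);m[y0:y1,x0:x1]=g[y0:y1,x0:x1]<th
    m=cv2.morphologyEx(m,cv2.MORPH_CLOSE,np.ones((5,5)))
    n,l,st,ce=cv2.connectedComponentsWithStats(m);k=1+st[1:,4].argmax();v,u=np.where(l==k)
    cn=cv2.findContours((l==k).astype(np.uint8),0,1)[0][0][:,0]
    P=np.array([unproj(c,a,b,z=z)[:2] for a,b in cn],np.float32);q=cv2.minAreaRect(P)
    print('rect',np.round(q[0],1),np.round(q[1],1),round(q[2],1));return q
q=seg((270,370,45,165),11)
y=1.4702
X=cloud(c);e=np.array([386.4,168.3,139.1]);Rt=np.array([[np.cos(y),np.sin(y),0],[np.sin(y),-np.cos(y),0],[0,0,-1]])
T=(X-e)@Rt
m=(T[...,2]<0)&(T[...,2]>-25)&(abs(T[...,1])<26)&(abs(T[...,0])<50)
m=cv2.morphologyEx(m.astype(np.uint8),cv2.MORPH_OPEN,np.ones((5,5)))>0
P=T[m];print('case top z in tool',np.percentile(P[:,2],[5,50,95]).round(1))
top=P[abs(P[:,2]-np.median(P[:,2]))<2.5]
print(cv2.minAreaRect(top[:,:2].astype(np.float32)),top.min(0),top.max(0))
for x in(-30,-15,0,15,30):
    k=abs(top[:,0]-x)<3;print(x,top[k][:,2].mean().round(2))
topface(c,7,10.5,(350,490,160,310))
# top camera cross-check
c=load('pics/top0.npz');g=c['im'].astype(int).sum(2)
seg((178,220,232,264),11,200)
```

```text
rect [418.7 238.8] [76.4 57. ] 84.3
case top z in tool [-17.8 -16.7 -13.7]
((0.38873291015625, 0.2510967254638672), (51.94989013671875, 70.48189544677734), 88.53789520263672) [-35.03078039 -25.97371252 -19.13872131] [ 35.59976277  25.96629416 -14.15195862]
-30 -16.62
-15 -16.8
0 -16.79
15 -16.72
30 -16.53
8438 zmed 9.5 c [418.8 239.1] size [120.1 100.1] ang 84.5 | mean [417.3 244.5   9.4]
rect [419.8 239.6] [73.4 52.7] 83.9
```

Request:
jog_arm(moves=[{"grip": 1, "translation": [0.013, 0.005, 0], "twist": [0, 0, -0.003]}, {"grip": 1, "translation": [0.024, 0.008, 0], "twist": [0, 0, 0]}, {"grip": 1, "translation": [0.024, 0.009, 0], "twist": [0, 0, 0]}, {"grip": 1, "translation": [0.012, 0.004, 0], "twist": [0, 0, 0]}, {"grip": 1, "translation": [0, 0, 0.02], "twist": [0, 0, 0]}, {"grip": 1, "translation": [0, 0, 0.03], "twist": [0, 0, 0]}, {"grip": 1, "translation": [0, 0, 0.03], "twist": [0, 0, 0]}, {"grip": 1, "translation": [0, 0, 0.02], "twist": [0, 0, 0]}, {"grip": 1, "translation": [0, 0, 0], "twist": [0, 0, 0]}, {"grip": 1, "translation": [0, 0, 0], "twist": [0, 0, 0]}])

```text
clock: 23.17
eef_pos: [419.8, 238.6, 39.1]
tcp_rot: [-3.139, 0.002, 1.472]
contact_force: [1.0, 0.5, 0.4]
opening: 0.55
```

Request:
jog_arm(moves=[{"grip": 1, "translation": [0, 0, 0], "twist": [0, 0, 0]}, {"grip": 1, "translation": [0, 0, 0], "twist": [0, 0, 0]}])

```text
clock: 23.33
eef_pos: [421.5, 239.6, 41.2]
tcp_rot: [3.14, -0.001, 1.473]
contact_force: [0.0, 0.6, 0.3]
opening: 0.554
```

```bash
python3 -c "
from h import *
c=shot('wrist','w11')
cv2.imwrite('pics/w11c.png',cv2.resize(c['im'][100:380,160:420,::-1],None,fx=2,fy=2,interpolation=cv2.INTER_CUBIC))"
```

```text
23.3333 [421.5 239.6  41.2] [ 3.1396e+00 -1.4000e-03  1.4725e+00] 0.5537380017418067
```

View pics/w11c.png

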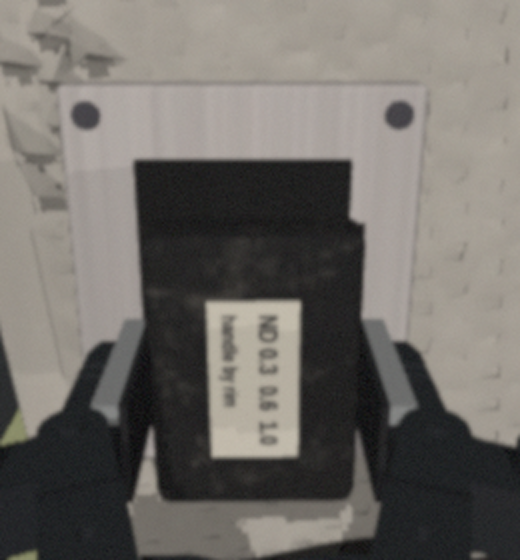

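The crop shows the pad at x≈135–352 and the case at 143–364. They look parallel, but the arm is still settling. I'll wait a moment and compare them in one picture.

Request:
jog_arm(moves=[{"grip": 1, "translation": [0, 0, 0], "twist": [0, 0, 0]}, {"grip": 1, "translation": [0, 0, 0], "twist": [0, 0, 0]}, {"grip": 1, "translation": [0, 0, 0], "twist": [0, 0, 0]}, {"grip": 1, "translation": [0, 0, 0], "twist": [0, 0, 0]}])

```text
clock: 23.72
eef_pos: [420.5, 239.3, 40.1]
tcp_rot: [3.141, -0.0, 1.473]
contact_force: [-0.3, -0.6, -1.3]
opening: 0.55
```

```bash
cat >> h.py <<'E'
def tool(e):
    y=e[3];return np.array([[np.cos(y),np.sin(y),0],[np.sin(y),-np.cos(y),0],[0,0,-1]])
def edges(c,rows,x0,x1):
    g=cv2.GaussianBlur(c['im'],(3,3),0).astype(float).sum(2);out=[]
    for v in rows:
        d=np.diff(g[v,x0:x1]);a=d.argmin();b=d.argmax();out.append((v,x0+a+.5,x0+b+.5))
    return out
E
python3 - <<'E'
from h import *
c=shot('wrist','w12')
from rig import r
s=r.sense();e=list(s['eef_pos'])+[s['tcp_rot'][2]];Rt=tool(e)
cv2.imwrite('pics/w12c.png',cv2.resize(c['im'][100:380,160:420,::-1],None,fx=2,fy=2,interpolation=cv2.INTER_CUBIC))
for n,rows,z in(('pad',range(184,206,4),11),('case',range(216,250,4),e[2]+16)):
    for v,a,b in edges(c,rows,205,365):
        A=(unproj(c,a,v,z=z)-e[:3])@Rt;B=(unproj(c,b,v,z=z)-e[:3])@Rt
        print(n,v,a,b,'y',A[1].round(1),B[1].round(1),'mid',((A+B)/2)[1].round(2),'x',A[0].round(1))
E
```

```text
23.7167 [420.5 239.3  40.1] [ 3.1411e+00 -3.0000e-04  1.4729e+00] 0.5503367364182687
pad 184 228.5 337.5 y -31.2 28.1 mid -1.54 x 36.7
pad 188 228.5 337.5 y -31.3 28.2 mid -1.55 x 34.5
pad 192 228.5 336.5 y -31.4 27.8 mid -1.83 x 32.2
pad 196 228.5 336.5 y -31.5 27.9 mid -1.84 x 29.9
pad 200 229.5 336.5 y -31.1 28.0 mid -1.57 x 27.6
pad 204 229.5 336.5 y -31.3 28.1 mid -1.58 x 25.3
case 216 230.5 341.5 y -22.9 23.1 mid 0.09 x 34.9
case 220 230.5 341.5 y -23.0 23.2 mid 0.09 x 33.1
case 224 229.5 341.5 y -23.6 23.3 mid -0.12 x 31.4
case 228 230.5 341.5 y -23.2 23.4 mid 0.09 x 29.5
case 232 230.5 341.5 y -23.3 23.5 mid 0.09 x 27.7
case 236 230.5 341.5 y -23.4 23.6 mid 0.09 x 25.9
case 240 230.5 340.5 y -23.5 23.3 mid -0.12 x 24.0
case 244 231.5 340.5 y -23.2 23.4 mid 0.09 x 22.2
case 248 231.5 340.5 y -23.3 23.5 mid 0.09 x 20.3
```

View pics/w12c.png

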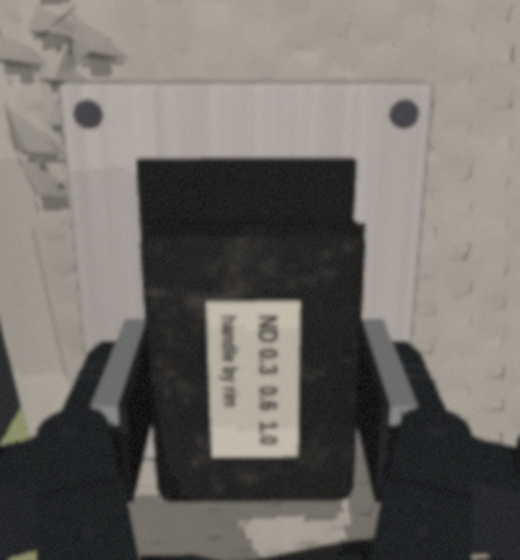

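Measured in the tool frame, the pad's middle is at y=-1.6 and the case's at 0.05. With the 1 mm body offset, I need shifts of about -0.6 mm in y and -1 mm in x. Lowering.

Request:
jog_arm(moves=[{"grip": 1, "translation": [-0.001, -0.0006, 0.006], "twist": [0, 0, 0]}, {"grip": 1, "translation": [0, 0, 0.01], "twist": [0, 0, 0]}, {"grip": 1, "translation": [0, 0, 0.007], "twist": [0, 0, 0]}, {"grip": 1, "translation": [0, 0, 0.004], "twist": [0, 0, 0]}, {"grip": 1, "translation": [0, 0, 0], "twist": [0, 0, 0]}, {"grip": 1, "translation": [0, 0, 0], "twist": [0, 0, 0]}, {"grip": 1, "translation": [0, 0, 0], "twist": [0, 0, 0]}, {"grip": 1, "translation": [0, 0, 0], "twist": [0, 0, 0]}])

```text
clock: 24.43
eef_pos: [419.9, 238.4, 13.0]
tcp_rot: [3.141, -0.0, 1.473]
contact_force: [1.1, 0.1, -0.3]
opening: 0.55
```

Request:
jog_arm(moves=[{"grip": 1, "translation": [0, 0, 0.002], "twist": [0, 0, 0]}, {"grip": 1, "translation": [0, 0, 0.0005], "twist": [0, 0, 0]}, {"grip": 1, "translation": [0, 0, 0], "twist": [0, 0, 0]}, {"grip": 1, "translation": [0, 0, 0], "twist": [0, 0, 0]}])

```text
clock: 24.77
eef_pos: [419.7, 238.2, 10.3]
tcp_rot: [3.142, -0.0, 1.473]
contact_force: [0.5, -0.3, -1.5]
opening: 0.548
```

Request:
jog_arm(moves=[{"grip": 1, "translation": [0, 0, 0.001], "twist": [0, 0, 0]}, {"grip": 1, "translation": [0, 0, 0], "twist": [0, 0, 0]}, {"grip": 1, "translation": [0, 0, 0], "twist": [0, 0, 0]}])

```text
clock: 25.02
eef_pos: [419.6, 238.2, 9.2]
tcp_rot: [-3.142, 0.0, 1.473]
contact_force: [-0.7, 0.9, 0.4]
opening: 0.553
```

Request:
jog_arm(moves=[{"grip": 1, "translation": [0, 0, 0.0007], "twist": [0, 0, 0]}, {"grip": 1, "translation": [0, 0, 0], "twist": [0, 0, 0]}, {"grip": 1, "translation": [0, 0, 0], "twist": [0, 0, 0]}])

```text
clock: 25.27
eef_pos: [419.7, 238.2, 9.0]
tcp_rot: [3.141, -0.0, 1.473]
contact_force: [-1.0, -1.0, 6.5]
opening: 0.552
```

Request:
jog_arm(moves=[{"grip": -1, "translation": [0, 0, 0], "twist": [0, 0, 0]}, {"grip": -1, "translation": [0, 0, 0], "twist": [0, 0, 0]}, {"grip": -1, "translation": [0, 0, 0], "twist": [0, 0, 0]}, {"grip": -1, "translation": [0, 0, 0], "twist": [0, 0, 0]}, {"grip": -1, "translation": [0, 0, 0], "twist": [0, 0, 0]}, {"grip": -1, "translation": [0, 0, -0.02], "twist": [0, 0, 0]}, {"grip": -1, "translation": [0, 0, -0.03], "twist": [0, 0, 0]}, {"grip": -1, "translation": [0, 0, -0.035], "twist": [0, 0, 0]}, {"grip": -1, "translation": [-0.02, -0.01, -0.035], "twist": [0, 0, 0]}, {"grip": -1, "translation": [-0.02, -0.015, -0.01], "twist": [0, 0, 0]}])

```text
clock: 26.1
eef_pos: [393.8, 202.2, 142.9]
tcp_rot: [3.135, -0.004, 1.474]
contact_force: [1.3, 0.0, -0.7]
opening: 1.001
```

Request:
jog_arm(moves=[{"grip": -1, "translation": [0, 0, 0], "twist": [0, 0, 0]}, {"grip": -1, "translation": [0, 0, 0], "twist": [0, 0, 0]}, {"grip": -1, "translation": [0, 0, 0], "twist": [0, 0, 0]}, {"grip": -1, "translation": [0, 0, 0], "twist": [0, 0, 0]}, {"grip": -1, "translation": [0, 0, 0], "twist": [0, 0, 0]}])

```text
clock: 26.52
eef_pos: [390.9, 201.2, 137.8]
tcp_rot: [-3.14, 0.001, 1.473]
contact_force: [-0.0, -0.4, 0.3]
opening: 0.999
```

Run:
```python
from h import *
c=shot('wrist','w13')
topface(c,20,30,(360,480,180,300))
topface(c,7,10.8,(350,490,160,310))
X=cloud(c)
cv2.imwrite('pics/w13c.png',cv2.resize(c['im'][70:270,190:410,::-1],None,fx=3,fy=3,interpolation=cv2.INTER_CUBIC))
```

```text
26.5167 [390.9 201.2 137.8] [-3.1405e+00  6.0000e-04  1.4731e+00] 0.9987444165755937
5433 zmed 25.7 c [419.4 238.5] size [69.4 49.8] ang 84.8 | mean [419.8 240.4  25.6]
9272 zmed 9.6 c [418.8 239.2] size [118.7 100.1] ang 84.5 | mean [418.6 245.5   9.5]
```

View pics/w13c.png

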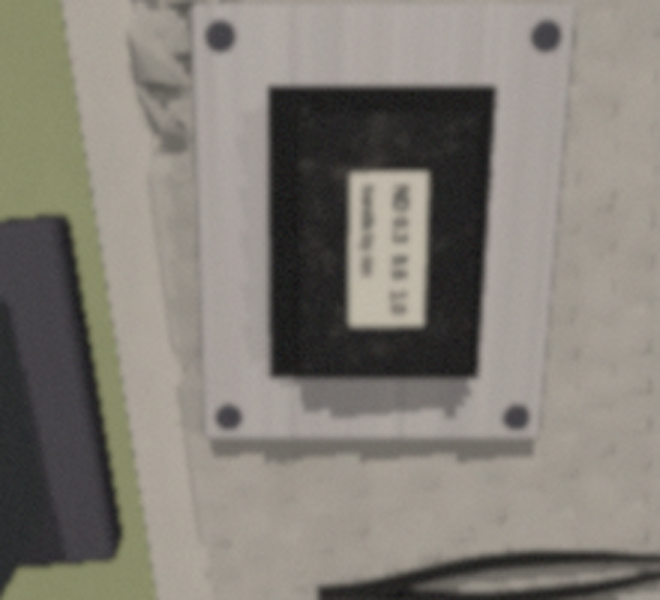

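The case lies flat and square on the pad, centred at (419.4,238.5) against the plate's (418.8,239.2), with parallel angles (84.8° and 84.5°). Next is the sample box.

Request:
jog_arm(moves=[{"grip": -1, "translation": [-0.028, 0.0055, 0], "twist": [0, 0, 0]}, {"grip": -1, "translation": [-0.028, 0.0055, 0], "twist": [0, 0, 0]}, {"grip": -1, "translation": [-0.028, 0.0055, 0], "twist": [0, 0, 0]}, {"grip": -1, "translation": [-0.028, 0.0055, 0], "twist": [0, 0, 0]}, {"grip": -1, "translation": [-0.028, 0.0055, 0], "twist": [0, 0, 0]}, {"grip": -1, "translation": [-0.0135, 0.026, 0], "twist": [0, 0, 0]}, {"grip": -1, "translation": [-0.0135, 0.026, 0], "twist": [0, 0, 0]}, {"grip": -1, "translation": [-0.0135, 0.026, 0], "twist": [0, 0, 0]}, {"grip": -1, "translation": [-0.0135, 0.026, 0], "twist": [0, 0, 0]}, {"grip": -1, "translation": [-0.0135, 0.026, 0], "twist": [0, 0, 0]}])

```text
clock: 27.4
eef_pos: [528.4, -22.0, 137.8]
tcp_rot: [-3.14, 0.0, 1.473]
contact_force: [-1.2, 0.6, 0.2]
opening: 0.999
```

Request:
jog_arm(moves=[{"grip": -1, "translation": [0, 0, 0], "twist": [0, 0, 0]}, {"grip": -1, "translation": [0, 0, 0], "twist": [0, 0, 0]}, {"grip": -1, "translation": [0, 0, 0], "twist": [0, 0, 0]}, {"grip": -1, "translation": [0, 0, 0], "twist": [0, 0, 0]}, {"grip": -1, "translation": [0, 0, 0], "twist": [0, 0, 0]}])

```text
clock: 27.82
eef_pos: [526.3, -20.4, 138.4]
tcp_rot: [-3.141, -0.0, 1.474]
contact_force: [0.5, 0.5, 0.1]
opening: 0.997
```

Run:
```python
from h import *
c=shot('wrist','w14')
topface(c,22,32,(480,580,-30,50))
topface(c,66,78,(400,470,-60,10))
```

```text
27.8167 [526.3 -20.4 138.4] [-3.1407 -0.      1.4736] 0.9973761730633418
4264 zmed 27.3 c [528.3  10.6] size [51.6 51.5] ang 84.2 | mean [528.3  11.6  27.3]
3972 zmed 71.5 c [431.7 -25. ] size [45.7 45.8] ang 83.6 | mean [432.9 -23.6  71.3]
```

View pics/w14.png

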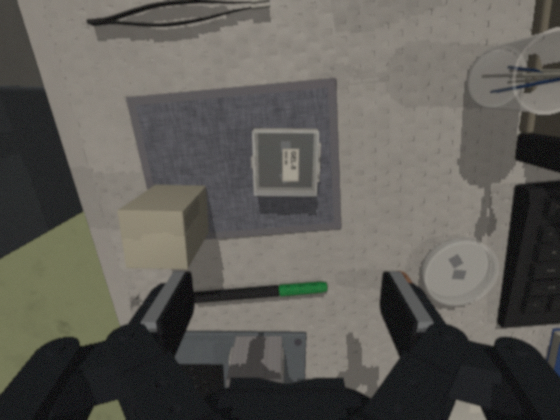

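The box is at (287,162) and the carton at (165,225), both upright; the box measures (528.3,10.6). Regrasping with the same height offset.

Request:
jog_arm(moves=[{"grip": -1, "translation": [0.01, -0.0004, 0], "twist": [0, 0, 0.002]}, {"grip": -1, "translation": [0.014, -0.0004, 0], "twist": [0, 0, 0]}, {"grip": -1, "translation": [0.0065, -0.0004, 0.01], "twist": [0, 0, 0]}, {"grip": -1, "translation": [0, 0, 0.03], "twist": [0, 0, 0]}, {"grip": -1, "translation": [0, 0, 0.03], "twist": [0, 0, 0]}, {"grip": -1, "translation": [0, 0, 0.03], "twist": [0, 0, 0]}, {"grip": -1, "translation": [0, 0, 0.02], "twist": [0, 0, 0]}, {"grip": -1, "translation": [0, 0, 0.01], "twist": [0, 0, 0]}, {"grip": -1, "translation": [0, 0, 0], "twist": [0, 0, 0]}, {"grip": -1, "translation": [0, 0, 0], "twist": [0, 0, 0]}])

```text
clock: 28.7
eef_pos: [529.0, 9.7, 8.5]
tcp_rot: [-3.141, 0.0, 1.471]
contact_force: [0.0, 0.2, -0.2]
opening: 0.999
```

Request:
jog_arm(moves=[{"grip": -1, "translation": [0, 0, 0], "twist": [0, 0, 0]}, {"grip": -1, "translation": [0, 0, 0], "twist": [0, 0, 0]}, {"grip": -1, "translation": [0, 0, 0], "twist": [0, 0, 0]}, {"grip": -1, "translation": [0, 0, 0], "twist": [0, 0, 0]}])

```text
clock: 29.03
eef_pos: [529.8, 9.4, 9.5]
tcp_rot: [3.14, -0.0, 1.471]
contact_force: [0.0, -0.4, 0.3]
opening: 0.999
```

Request:
jog_arm(moves=[{"grip": -1, "translation": [0.0005, -0.001, 0.006], "twist": [0, 0, 0]}, {"grip": -1, "translation": [0, 0, 0.0025], "twist": [0, 0, 0]}, {"grip": -1, "translation": [0, 0, 0], "twist": [0, 0, 0]}, {"grip": -1, "translation": [0, 0, 0], "twist": [0, 0, 0]}, {"grip": -1, "translation": [0, 0, 0], "twist": [0, 0, 0]}])

```text
clock: 29.45
eef_pos: [528.1, 10.0, -0.0]
tcp_rot: [-3.141, 0.0, 1.471]
contact_force: [-0.3, 0.2, 0.2]
opening: 1.001
```

Request:
jog_arm(moves=[{"grip": 1, "translation": [0, 0, 0], "twist": [0, 0, 0]}, {"grip": 1, "translation": [0, 0, 0], "twist": [0, 0, 0]}, {"grip": 1, "translation": [0, 0, 0], "twist": [0, 0, 0]}, {"grip": 1, "translation": [0, 0, 0], "twist": [0, 0, 0]}, {"grip": 1, "translation": [0, 0, 0], "twist": [0, 0, 0]}, {"grip": 1, "translation": [0, 0, 0], "twist": [0, 0, 0]}, {"grip": 1, "translation": [0, 0, 0], "twist": [0, 0, 0]}, {"grip": 1, "translation": [0, 0, 0], "twist": [0, 0, 0]}], squeeze=30)

```text
clock: 30.12
eef_pos: [528.3, 10.0, 0.3]
tcp_rot: [3.141, -0.0, 1.471]
contact_force: [-0.5, -0.4, 4.2]
opening: 0.605
```

Request:
jog_arm(moves=[{"grip": 1, "translation": [0, 0, -0.004], "twist": [0, 0, 0]}, {"grip": 1, "translation": [0, 0, -0.012], "twist": [0, 0, 0]}, {"grip": 1, "translation": [0, 0, -0.025], "twist": [0, 0, 0]}, {"grip": 1, "translation": [0, 0, -0.03], "twist": [0, 0, 0]}, {"grip": 1, "translation": [0, 0, -0.03], "twist": [0, 0, 0]}, {"grip": 1, "translation": [0, 0, -0.03], "twist": [0, 0, 0]}, {"grip": 1, "translation": [-0.01, 0, -0.015], "twist": [0, 0, 0]}, {"grip": 1, "translation": [-0.02, -0.002, 0], "twist": [0, 0, 0]}, {"grip": 1, "translation": [-0.03, -0.002, 0], "twist": [0, 0, 0]}, {"grip": 1, "translation": [-0.03, -0.002, 0], "twist": [0, 0, 0]}])

```text
clock: 30.95
eef_pos: [513.2, -79.4, 147.5]
tcp_rot: [3.14, 0.0, 1.473]
contact_force: [1.3, -1.0, 0.1]
opening: 0.598
```

Request:
jog_arm(moves=[{"grip": 1, "translation": [-0.03, -0.002, 0], "twist": [0, 0, 0]}, {"grip": 1, "translation": [-0.03, -0.002, 0], "twist": [0, 0, 0]}, {"grip": 1, "translation": [-0.03, -0.002, 0], "twist": [0, 0, 0]}, {"grip": 1, "translation": [-0.03, -0.002, 0], "twist": [0, 0, 0]}, {"grip": 1, "translation": [-0.03, -0.002, 0], "twist": [0, 0, 0]}, {"grip": 1, "translation": [-0.03, -0.002, 0], "twist": [0, 0, 0]}, {"grip": 1, "translation": [-0.024, -0.002, 0], "twist": [0, 0, 0]}, {"grip": 1, "translation": [-0.01, 0, 0], "twist": [0, 0, 0]}, {"grip": 1, "translation": [0, 0, 0], "twist": [0, 0, 0]}, {"grip": 1, "translation": [0, 0, 0], "twist": [0, 0, 0]}])

```text
clock: 31.78
eef_pos: [477.7, -290.1, 146.4]
tcp_rot: [-3.142, -0.0, 1.47]
contact_force: [-0.2, 0.6, -1.3]
opening: 0.603
```

Request:
jog_arm(moves=[{"grip": 1, "translation": [0, 0, 0], "twist": [0, 0, 0]}, {"grip": 1, "translation": [0, 0, 0], "twist": [0, 0, 0]}, {"grip": 1, "translation": [0, 0, 0], "twist": [0, 0, 0]}, {"grip": 1, "translation": [0, 0, 0], "twist": [0, 0, 0]}])

```text
clock: 32.12
eef_pos: [478.1, -289.6, 146.1]
tcp_rot: [-3.141, -0.0, 1.472]
contact_force: [-0.1, 0.1, -0.8]
opening: 0.602
```

Run:
```python
from h import *
c=shot('wrist','w15')
topface(c,24.5,33,(430,530,-276,-176))
topface(c,57,66,(430,560,-190,-140))
topface(c,57,66,(430,560,-310,-265))
from rig import r
s=r.sense();e=list(s['eef_pos'])+[s['tcp_rot'][2]];T=(cloud(c)-e[:3])@tool(e)
m=(T[...,2]<-18)&(T[...,2]>-30)&(abs(T[...,1])<40)&(abs(T[...,0])<45)
m=cv2.morphologyEx(m.astype(np.uint8),cv2.MORPH_OPEN,np.ones((5,5)))>0
P=T[m];print('box top z',np.median(P[:,2]))
P=P[abs(P[:,2]-np.median(P[:,2]))<2];print(cv2.minAreaRect(P[:,:2].astype(np.float32)),P.min(0),P.max(0))
```

```text
32.1167 [ 478.1 -289.6  146.1] [-3.1415e+00 -1.0000e-04  1.4720e+00] 0.6022668527799713
8597 zmed 28.6 c [ 476.1 -223.1] size [94.2 54.3] ang 84.7 | mean [ 476.5 -220.5   28.5]
1252 zmed 62.4 c [ 483.  -170.5] size [ 9.4 47.5] ang 84.4 | mean [ 482.6 -170.8   62.4]
771 zmed 62.4 c [ 470.9 -283.6] size [ 9.4 48. ] ang 83.4 | mean [ 470.9 -283.2   62.4]
box top z -27.026037269284956
((0.9206466674804688, 0.4544525146484375), (52.615455627441406, 77.51990509033203), 0.18408484756946564) [-25.43601759 -38.28757272 -29.00626201] [ 27.29206718  39.23119512 -25.02964386]
```

View pics/w15.png

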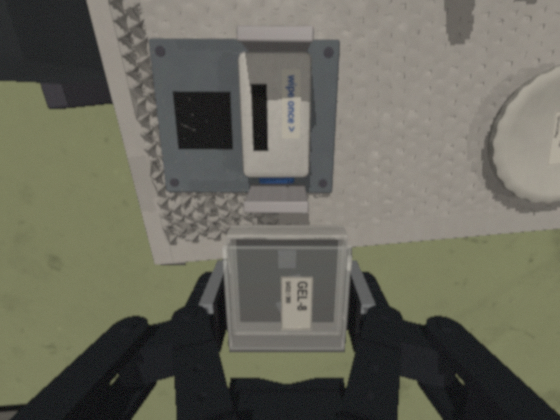

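The wrist view shows the cassette clear at (278,115) with its blue tab toward the near end (275,182). Its centre is ≈(476,-227.1) with yaw 84.5°, and the box is held square at (287,290).

Request:
jog_arm(moves=[{"grip": 1, "translation": [0.011, -0.001, 0], "twist": [0, 0, -0.001]}, {"grip": 1, "translation": [0.02, -0.003, 0], "twist": [0, 0, 0]}, {"grip": 1, "translation": [0.02, -0.003, 0], "twist": [0, 0, 0]}, {"grip": 1, "translation": [0.0103, -0.0013, 0], "twist": [0, 0, 0]}, {"grip": 1, "translation": [0, 0, 0.015], "twist": [0, 0, 0]}, {"grip": 1, "translation": [0, 0, 0.03], "twist": [0, 0, 0]}, {"grip": 1, "translation": [0, 0, 0.03], "twist": [0, 0, 0]}, {"grip": 1, "translation": [0, 0, 0.015], "twist": [0, 0, 0]}, {"grip": 1, "translation": [0, 0, 0.01], "twist": [0, 0, 0]}, {"grip": 1, "translation": [0, 0, 0], "twist": [0, 0, 0]}])

```text
clock: 33.0
eef_pos: [474.7, -227.8, 44.3]
tcp_rot: [-3.139, -0.001, 1.472]
contact_force: [-0.3, 0.7, -0.4]
opening: 0.602
```

Request:
jog_arm(moves=[{"grip": 1, "translation": [0, 0, 0], "twist": [0, 0, 0]}, {"grip": 1, "translation": [0, 0, 0], "twist": [0, 0, 0]}, {"grip": 1, "translation": [0, 0, 0], "twist": [0, 0, 0]}, {"grip": 1, "translation": [0, 0, 0], "twist": [0, 0, 0]}, {"grip": 1, "translation": [0, 0, 0], "twist": [0, 0, 0]}])

```text
clock: 33.42
eef_pos: [476.2, -228.9, 46.9]
tcp_rot: [3.14, 0.0, 1.472]
contact_force: [0.0, 0.6, 0.1]
opening: 0.6
```

Run:
```python
from h import *
c=shot('wrist','w16')
cv2.imwrite('pics/w16c.png',cv2.resize(c['im'][100:380,160:420,::-1],None,fx=2,fy=2,interpolation=cv2.INTER_CUBIC))
```

```text
33.4167 [ 476.2 -228.9   46.9] [3.1402e+00 5.0000e-04 1.4717e+00] 0.5999677110789797
```

View pics/w16c.png

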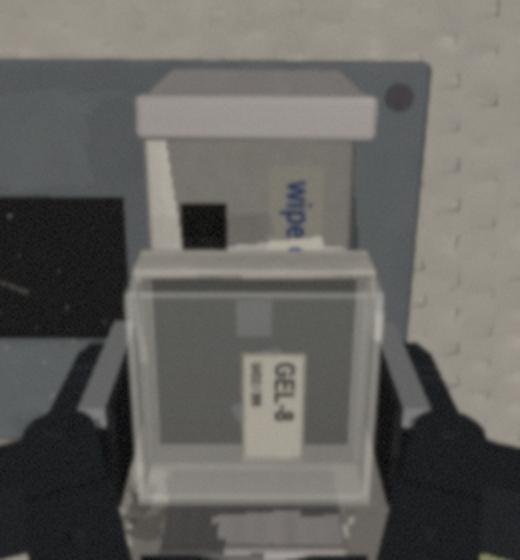

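The box at crop x≈133–378 hangs over the cassette (147–352). Checking the lateral centring numerically.

Request:
jog_arm(moves=[{"grip": 1, "translation": [0, 0, 0], "twist": [0, 0, 0]}, {"grip": 1, "translation": [0, 0, 0], "twist": [0, 0, 0]}, {"grip": 1, "translation": [0, 0, 0], "twist": [0, 0, 0]}, {"grip": 1, "translation": [0, 0, 0], "twist": [0, 0, 0]}])

```text
clock: 33.8
eef_pos: [475.7, -228.7, 46.1]
tcp_rot: [-3.142, -0.0, 1.472]
contact_force: [-0.2, -0.6, 0.0]
opening: 0.602
```

Run:
```python
from h import *
c=shot('wrist','w17')
from rig import r
s=r.sense();e=list(s['eef_pos'])+[s['tcp_rot'][2]];T=(cloud(c)-e[:3])@tool(e)
base=e[2]-28
# cassette by depth
m=(abs(T[...,2]-base)<4)&(abs(T[...,1])<36)&(T[...,0]>15)&(T[...,0]<48)
P=T[m]
for x in range(20,48,4):
    Q=P[abs(P[:,0]-x)<1.5]
    if len(Q)>5: print('cass',x,np.percentile(Q[:,1],[0,2,98,100]).round(1),len(Q))
m=(abs(T[...,2]+26.5)<2.5)&(abs(T[...,1])<36)&(abs(T[...,0])<40)
P=T[m]
for x in range(-24,30,6):
    Q=P[abs(P[:,0]-x)<1.5]
    if len(Q)>5: print('box',x,np.percentile(Q[:,1],[0,2,98,100]).round(1),len(Q))
g=c['im'][200:260]
cv2.imwrite('pics/w17c.png',cv2.resize(c['im'][170:250,215:355,::-1],None,fx=5.5,fy=5.5,interpolation=cv2.INTER_CUBIC))
for n,u,v,z in[]: pass
```

```text
33.8 [ 475.7 -228.7   46.1] [-3.1416 -0.      1.4717] 0.6018543796905326
cass 20 [-27.5 -26.   25.4  27. ] 538
cass 24 [-27.3 -25.8  25.1  26.6] 540
cass 28 [-27.7 -26.1  25.5  27. ] 576
cass 32 [-27.4 -26.   25.4  26.8] 597
cass 36 [-27.7 -25.9  25.5  26.5] 575
cass 40 [-27.6 -25.9  25.4  26.9] 619
cass 44 [-27.4 -25.9  25.4  26.8] 616
box -24 [-25.6 -24.4  24.7  25.7] 494
box -18 [-25.3 -24.4  24.8  25.8] 661
box -12 [-25.7 -24.6  24.4  26. ] 690
box -6 [-25.7 -25.   25.3  26.2] 737
box 0 [-25.7 -24.9  25.4  26.1] 754
box 6 [-36.  -35.   34.9  35.9] 857
box 12 [-31.7 -28.5  27.   32.1] 882
box 18 [-25.3 -24.3  24.7  25.8] 864
box 24 [-25.4 -24.5  24.6  25.8] 897
```

View pics/w17c.png

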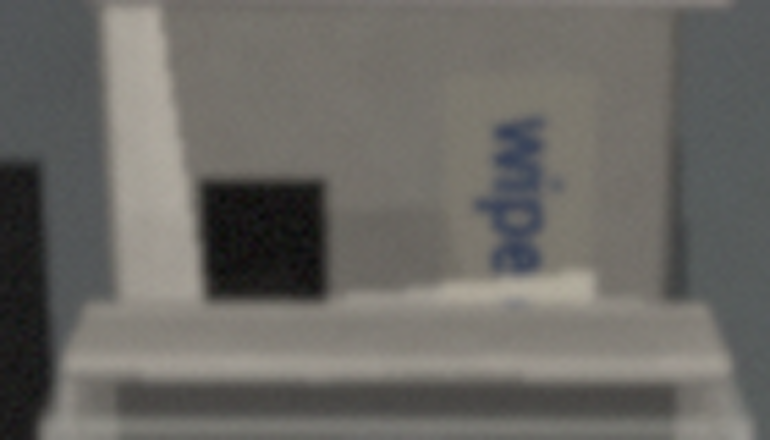

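The cassette's middle is at -0.35 and the box's at +0.15, and they are parallel. Small trims, then down.

Request:
jog_arm(moves=[{"grip": 1, "translation": [0.0008, -0.0004, 0.005], "twist": [0, 0, 0]}, {"grip": 1, "translation": [0, 0, 0.008], "twist": [0, 0, 0]}, {"grip": 1, "translation": [0, 0, 0.004], "twist": [0, 0, 0]}, {"grip": 1, "translation": [0, 0, 0], "twist": [0, 0, 0]}, {"grip": 1, "translation": [0, 0, 0], "twist": [0, 0, 0]}, {"grip": 1, "translation": [0, 0, 0], "twist": [0, 0, 0]}, {"grip": 1, "translation": [0, 0, 0], "twist": [0, 0, 0]}])

```text
clock: 34.43
eef_pos: [475.5, -227.9, 29.2]
tcp_rot: [3.141, 0.0, 1.472]
contact_force: [-0.2, -0.1, -0.4]
opening: 0.608
```

Request:
jog_arm(moves=[{"grip": 1, "translation": [0, 0, 0.002], "twist": [0, 0, 0]}, {"grip": 1, "translation": [0, 0, 0.0008], "twist": [0, 0, 0]}, {"grip": 1, "translation": [0, 0, 0], "twist": [0, 0, 0]}, {"grip": 1, "translation": [0, 0, 0], "twist": [0, 0, 0]}, {"grip": 1, "translation": [0, 0, 0], "twist": [0, 0, 0]}])

```text
clock: 34.85
eef_pos: [475.4, -227.9, 26.3]
tcp_rot: [3.142, 0.0, 1.472]
contact_force: [0.2, -0.3, -0.5]
opening: 0.604
```

Request:
jog_arm(moves=[{"grip": 1, "translation": [0, 0, 0.0008], "twist": [0, 0, 0]}, {"grip": 1, "translation": [0, 0, 0], "twist": [0, 0, 0]}, {"grip": 1, "translation": [0, 0, 0], "twist": [0, 0, 0]}])

```text
clock: 35.1
eef_pos: [475.4, -227.8, 25.5]
tcp_rot: [3.142, -0.0, 1.472]
contact_force: [0.2, 0.7, -0.1]
opening: 0.601
```

Request:
jog_arm(moves=[{"grip": 1, "translation": [0, 0, 0.0008], "twist": [0, 0, 0]}, {"grip": 1, "translation": [0, 0, 0], "twist": [0, 0, 0]}, {"grip": 1, "translation": [0, 0, 0], "twist": [0, 0, 0]}])

```text
clock: 35.35
eef_pos: [475.5, -227.9, 25.2]
tcp_rot: [3.141, 0.0, 1.472]
contact_force: [-1.7, 1.1, 8.0]
opening: 0.606
```

Request:
jog_arm(moves=[{"grip": -1, "translation": [0, 0, 0], "twist": [0, 0, 0]}, {"grip": -1, "translation": [0, 0, 0], "twist": [0, 0, 0]}, {"grip": -1, "translation": [0, 0, 0], "twist": [0, 0, 0]}, {"grip": -1, "translation": [0, 0, 0], "twist": [0, 0, 0]}, {"grip": -1, "translation": [0, 0, 0], "twist": [0, 0, 0]}, {"grip": -1, "translation": [0, 0, -0.02], "twist": [0, 0, 0]}, {"grip": -1, "translation": [0, 0, -0.035], "twist": [0, 0, 0]}, {"grip": -1, "translation": [0, 0, -0.035], "twist": [0, 0, 0]}, {"grip": -1, "translation": [0, 0, -0.035], "twist": [0, 0, 0]}, {"grip": -1, "translation": [0, 0, 0], "twist": [0, 0, 0]}])

```text
clock: 36.18
eef_pos: [478.8, -229.5, 155.9]
tcp_rot: [3.133, 0.003, 1.472]
contact_force: [1.5, -0.4, -0.2]
opening: 0.998
```

Request:
jog_arm(moves=[{"grip": -1, "translation": [0, 0, 0], "twist": [0, 0, 0]}, {"grip": -1, "translation": [0, 0, 0], "twist": [0, 0, 0]}, {"grip": -1, "translation": [0, 0, 0], "twist": [0, 0, 0]}, {"grip": -1, "translation": [0, 0, 0], "twist": [0, 0, 0]}, {"grip": -1, "translation": [0, 0, 0], "twist": [0, 0, 0]}])

```text
clock: 36.6
eef_pos: [474.7, -227.5, 148.4]
tcp_rot: [-3.139, -0.001, 1.472]
contact_force: [-0.3, 0.6, 0.5]
opening: 0.999
```

Run:
```python
from h import *
c=shot('wrist','w18')
topface(c,47.5,55,(430,530,-262,-190))
topface(c,24.5,33,(430,530,-276,-172))
topface(c,57,66,(430,560,-190,-140))
topface(c,57,66,(430,560,-310,-265))
```

```text
36.6 [ 474.7 -227.5  148.4] [-3.1394e+00 -8.0000e-04  1.4718e+00] 0.9988331566720314
4243 zmed 52.3 c [ 475.9 -227.1] size [51.9 51.6] ang 84.1 | mean [ 476.  -225.8   52.2]
2213 zmed 28.5 c [ 476.3 -223.8] size [89.9 54.1] ang 84.4 | mean [ 478.5 -200.1   28.5]
891 zmed 62.6 c [ 482.9 -170.4] size [ 8.4 47.2] ang 84.4 | mean [ 482.9 -170.2   62.5]
674 zmed 62.4 c [ 471.1 -283.4] size [ 9.5 47.6] ang 82.7 | mean [ 471.3 -282.7   62.2]
```

View pics/w18.png

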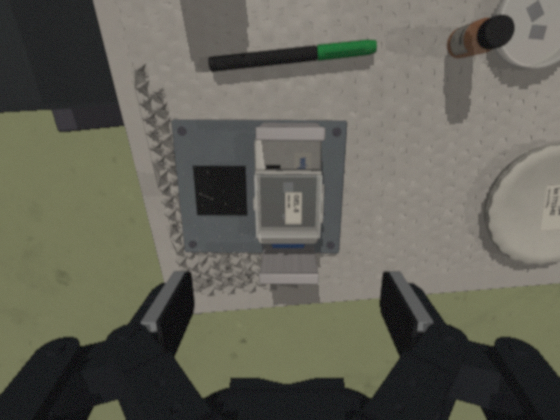

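The box is back at (475.9,-227.1), on the cassette's centre (476,-227.1), with yaw 84.1° against 84.4°. Now the carton.

Request:
jog_arm(moves=[{"grip": -1, "translation": [0.0282, -0.009, 0], "twist": [0, 0, 0]}, {"grip": -1, "translation": [0.0282, -0.009, 0], "twist": [0, 0, 0]}, {"grip": -1, "translation": [0.0282, -0.009, 0], "twist": [0, 0, 0]}, {"grip": -1, "translation": [0.0282, -0.009, 0], "twist": [0, 0, 0]}, {"grip": -1, "translation": [0.0282, -0.009, 0], "twist": [0, 0, 0]}, {"grip": -1, "translation": [0.0282, -0.009, 0], "twist": [0, 0, 0]}, {"grip": -1, "translation": [0.0282, -0.009, 0], "twist": [0, 0, 0]}, {"grip": -1, "translation": [0, 0, 0], "twist": [0, 0, 0.121]}, {"grip": -1, "translation": [0, 0, 0], "twist": [0, 0, 0.121]}, {"grip": -1, "translation": [0, 0, 0], "twist": [0, 0, 0.121]}])

```text
clock: 37.48
eef_pos: [431.9, -24.5, 149.4]
tcp_rot: [-3.141, 0.0, 1.104]
contact_force: [0.4, -0.2, 0.1]
opening: 0.998
```

Request:
jog_arm(moves=[{"grip": -1, "translation": [0, 0, 0], "twist": [0, 0, 0.1215]}, {"grip": -1, "translation": [0, 0, 0], "twist": [0, 0, 0.1215]}, {"grip": -1, "translation": [0, 0, 0], "twist": [0, 0, 0.1215]}, {"grip": -1, "translation": [0, 0, 0], "twist": [0, 0, 0.1215]}, {"grip": -1, "translation": [0, 0, 0], "twist": [0, 0, 0.1215]}, {"grip": -1, "translation": [0, 0, 0], "twist": [0, 0, 0.1215]}, {"grip": -1, "translation": [0, 0, 0], "twist": [0, 0, 0.1215]}, {"grip": -1, "translation": [0, 0, 0], "twist": [0, 0, 0.1215]}, {"grip": -1, "translation": [0, 0, 0], "twist": [0, 0, 0.1215]}, {"grip": -1, "translation": [0, 0, 0], "twist": [0, 0, 0.1215]}])

```text
clock: 38.32
eef_pos: [432.0, -25.1, 149.3]
tcp_rot: [3.142, 0.001, -0.112]
contact_force: [-0.3, 0.7, 0.1]
opening: 0.999
```

Request:
jog_arm(moves=[{"grip": -1, "translation": [0, 0, 0], "twist": [0, 0, 0]}, {"grip": -1, "translation": [0, 0, 0], "twist": [0, 0, 0]}, {"grip": -1, "translation": [0, 0, 0], "twist": [0, 0, 0]}])

```text
clock: 38.57
eef_pos: [432.1, -25.2, 149.5]
tcp_rot: [3.142, 0.0, -0.102]
contact_force: [0.3, 0.3, -0.0]
opening: 1.002
```

Run:
```python
from h import *
c=shot('wrist','w19')
topface(c,66,78,(400,470,-60,10))
```

```text
38.5667 [432.1 -25.2 149.5] [ 3.1416e+00  4.0000e-04 -1.0210e-01] 1.002125765841064
3705 zmed 71.5 c [432.2 -25.5] size [45.1 45.6] ang 83.4 | mean [433.5 -25.7  71.4]
```

Request:
jog_arm(moves=[{"grip": -1, "translation": [0, 0, 0.015], "twist": [0, 0, 0]}, {"grip": -1, "translation": [0, 0, 0.03], "twist": [0, 0, 0]}, {"grip": -1, "translation": [0, 0, 0.03], "twist": [0, 0, 0]}, {"grip": -1, "translation": [0, 0, 0.03], "twist": [0, 0, 0]}, {"grip": -1, "translation": [0, 0, 0.015], "twist": [0, 0, 0]}, {"grip": -1, "translation": [0, 0, 0.005], "twist": [0, 0, 0]}, {"grip": -1, "translation": [0, 0, 0], "twist": [0, 0, 0]}, {"grip": -1, "translation": [0, 0, 0], "twist": [0, 0, 0]}, {"grip": -1, "translation": [0, 0, 0], "twist": [0, 0, 0]}, {"grip": -1, "translation": [0, 0, 0], "twist": [0, 0, 0]}])

```text
clock: 39.45
eef_pos: [433.2, -25.2, 25.8]
tcp_rot: [-3.141, -0.002, -0.106]
contact_force: [-0.1, 0.6, 0.3]
opening: 1.001
```

Request:
jog_arm(moves=[{"grip": -1, "translation": [0, 0, 0], "twist": [0, 0, 0]}, {"grip": -1, "translation": [0, 0, 0], "twist": [0, 0, 0]}, {"grip": -1, "translation": [0, 0, 0], "twist": [0, 0, 0]}, {"grip": 1, "translation": [0, 0, 0], "twist": [0, 0, 0]}, {"grip": 1, "translation": [0, 0, 0], "twist": [0, 0, 0]}, {"grip": 1, "translation": [0, 0, 0], "twist": [0, 0, 0]}, {"grip": 1, "translation": [0, 0, 0], "twist": [0, 0, 0]}, {"grip": 1, "translation": [0, 0, 0], "twist": [0, 0, 0]}, {"grip": 1, "translation": [0, 0, 0], "twist": [0, 0, 0]}, {"grip": 1, "translation": [0, 0, 0], "twist": [0, 0, 0]}], squeeze=25)

```text
clock: 40.28
eef_pos: [432.3, -25.2, 24.8]
tcp_rot: [3.142, -0.0, -0.106]
contact_force: [-0.9, -0.6, 4.2]
opening: 0.525
```

Request:
jog_arm(moves=[{"grip": 1, "translation": [0, 0, 0], "twist": [0, 0, 0]}, {"grip": 1, "translation": [0, 0, 0], "twist": [0, 0, 0]}])

```text
clock: 40.45
eef_pos: [432.3, -25.2, 24.8]
tcp_rot: [-3.142, -0.0, -0.106]
contact_force: [-0.2, -0.0, 4.7]
opening: 0.52
```

Request:
jog_arm(moves=[{"grip": 1, "translation": [0, 0, -0.005], "twist": [0, 0, 0]}, {"grip": 1, "translation": [0, 0, -0.02], "twist": [0, 0, 0]}, {"grip": 1, "translation": [0, 0, -0.03], "twist": [0, 0, 0]}, {"grip": 1, "translation": [0, 0, -0.03], "twist": [0, 0, 0]}, {"grip": 1, "translation": [0, 0, -0.02], "twist": [0, 0, 0]}, {"grip": 1, "translation": [0, 0.01, -0.005], "twist": [0, 0, 0]}, {"grip": 1, "translation": [0, 0.02, 0], "twist": [0, 0, 0]}, {"grip": 1, "translation": [0.001, 0.028, 0], "twist": [0, 0, 0]}, {"grip": 1, "translation": [0.001, 0.028, 0], "twist": [0, 0, 0]}, {"grip": 1, "translation": [0.001, 0.028, 0], "twist": [0, 0, 0]}])

```text
clock: 41.28
eef_pos: [422.2, -140.1, 134.1]
tcp_rot: [-3.142, 0.001, -0.105]
contact_force: [-0.2, 0.1, -0.9]
opening: 0.525
```

Request:
jog_arm(moves=[{"grip": 1, "translation": [0.001, 0.028, 0], "twist": [0, 0, 0]}, {"grip": 1, "translation": [0, 0.028, 0], "twist": [0, 0, 0]}, {"grip": 1, "translation": [0, 0.018, 0], "twist": [0, 0, 0]}, {"grip": 1, "translation": [0, 0.0085, 0], "twist": [0, 0, 0]}, {"grip": 1, "translation": [0, 0, 0], "twist": [0, 0, 0]}, {"grip": 1, "translation": [0, 0, 0], "twist": [0, 0, 0]}, {"grip": 1, "translation": [0, 0, 0], "twist": [0, 0, 0]}, {"grip": 1, "translation": [0, 0, 0], "twist": [0, 0, 0]}, {"grip": 1, "translation": [0, 0, 0], "twist": [0, 0, 0]}, {"grip": 1, "translation": [0, 0, 0], "twist": [0, 0, 0]}])

```text
clock: 42.12
eef_pos: [415.5, -220.3, 134.7]
tcp_rot: [-3.142, -0.0, -0.105]
contact_force: [-0.0, 0.7, -0.8]
opening: 0.524
```

Run:
```python
from h import *
c=shot('wrist','w20')
topface(c,47.5,55,(430,530,-262,-190))
topface(c,57,66,(430,560,-190,-140))
topface(c,57,66,(430,560,-310,-265))
from rig import r
s=r.sense();e=list(s['eef_pos'])+[s['tcp_rot'][2]];T=(cloud(c)-e[:3])@tool(e)
m=(T[...,2]<-40)&(T[...,2]>-53)&(abs(T[...,1])<30)&(abs(T[...,0])<45)
m=cv2.morphologyEx(m.astype(np.uint8),cv2.MORPH_OPEN,np.ones((5,5)))>0
P=T[m];print('carton top z',np.median(P[:,2]))
P=P[abs(P[:,2]-np.median(P[:,2]))<2];print(cv2.minAreaRect(P[:,:2].astype(np.float32)),P.min(0),P.max(0))
```

```text
42.1167 [ 415.5 -220.3  134.7] [-3.1415 -0.     -0.105 ] 0.5241524626466085
5890 zmed 52.2 c [ 476.  -227.6] size [51.7 51.6] ang 84.5 | mean [ 477.2 -227.7   52.2]
1064 zmed 62.4 c [ 483.1 -171. ] size [ 9.4 47. ] ang 83.3 | mean [ 483.9 -171.3   62.4]
1065 zmed 62.5 c [ 471.3 -283.8] size [ 9.4 46.8] ang 83.9 | mean [ 472.2 -283.8   62.5]
carton top z -46.70770766463929
((1.3034229278564453, -0.26073455810546875), (43.53282165527344, 59.81144332885742), 0.8431898951530457) [-20.45444859 -29.98447888 -48.69272559] [ 23.2035736   29.83044556 -44.71293328]
```

View pics/w20.png

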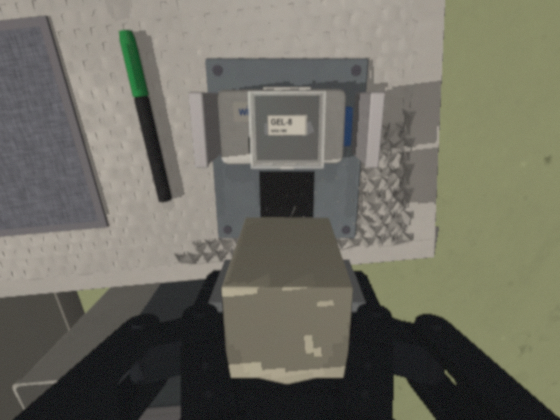

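The carton is held above the dark square, whose rear part is visible at u≈260–314 from row 170. The box is behind it at (287,128). Checking the square in the tool frame.

Run:
```python
from h import *
c=load('pics/w20.npz');e=[415.5,-220.3,134.7,-.105]
for v,a,b in edges(c,range(176,216,5),235,340):
    A=(unproj(c,a,v,z=6)-e[:3])@tool(e);B=(unproj(c,b,v,z=6)-e[:3])@tool(e)
    print(v,a,b,'y',A[1].round(1),B[1].round(1),'mid',((A+B)/2)[1].round(2),'x',A[0].round(1))
g=cv2.GaussianBlur(c['im'],(3,3),0).astype(float).sum(2)
for u in range(268,310,8):
    v=160+np.diff(g[160:190,u]).argmin()+.5;A=(unproj(c,u,v,z=6)-e[:3])@tool(e);print('rear',u,v,A.round(1))
```

```text
176 259.5 313.5 y -22.1 23.8 mid 0.83 x 18.6
181 259.5 313.5 y -22.2 23.9 mid 0.83 x 14.3
186 259.5 313.5 y -22.4 24.0 mid 0.83 x 9.8
191 259.5 313.5 y -22.5 24.1 mid 0.83 x 5.4
196 259.5 313.5 y -22.6 24.3 mid 0.83 x 0.9
201 259.5 313.5 y -22.7 24.4 mid 0.84 x -3.7
206 260.5 313.5 y -22.0 24.5 mid 1.28 x -8.3
211 259.5 312.5 y -22.9 23.7 mid 0.4 x -12.9
rear 268 169.5 [ 24.2 -14.8 128.7]
rear 276 169.5 [ 24.2  -8.  128.7]
rear 284 169.5 [ 24.2  -1.3 128.7]
rear 292 169.5 [ 24.2   5.5 128.7]
rear 300 169.5 [ 24.3  12.2 128.7]
rear 308 169.5 [ 24.3  19.  128.7]
```

Request:
jog_arm(moves=[{"grip": 1, "translation": [0, 0.0008, 0.015], "twist": [0, 0, 0]}, {"grip": 1, "translation": [0, 0, 0.03], "twist": [0, 0, 0]}, {"grip": 1, "translation": [0, 0, 0.03], "twist": [0, 0, 0]}, {"grip": 1, "translation": [0, 0, 0.015], "twist": [0, 0, 0]}, {"grip": 1, "translation": [0, 0, 0.008], "twist": [0, 0, 0]}, {"grip": 1, "translation": [0, 0, 0], "twist": [0, 0, 0]}, {"grip": 1, "translation": [0, 0, 0], "twist": [0, 0, 0]}, {"grip": 1, "translation": [0, 0, 0], "twist": [0, 0, 0]}, {"grip": 1, "translation": [0, 0, 0], "twist": [0, 0, 0]}, {"grip": 1, "translation": [0, 0, 0], "twist": [0, 0, 0]}])

```text
clock: 43.0
eef_pos: [416.0, -222.2, 37.7]
tcp_rot: [3.141, -0.002, -0.106]
contact_force: [-0.4, 0.4, -0.9]
opening: 0.524
```

Request:
jog_arm(moves=[{"grip": 1, "translation": [0, 0, 0], "twist": [0, 0, 0]}, {"grip": 1, "translation": [0, 0, 0], "twist": [0, 0, 0]}, {"grip": 1, "translation": [0, 0, 0], "twist": [0, 0, 0]}, {"grip": 1, "translation": [0, 0, 0], "twist": [0, 0, 0]}])

```text
clock: 43.33
eef_pos: [415.4, -221.8, 36.8]
tcp_rot: [3.141, -0.0, -0.106]
contact_force: [0.9, -0.1, -0.1]
opening: 0.522
```

Request:
jog_arm(moves=[{"grip": 1, "translation": [0, -0.0004, 0.004], "twist": [0, 0, 0]}, {"grip": 1, "translation": [0, 0, 0.002], "twist": [0, 0, 0]}, {"grip": 1, "translation": [0, 0, 0], "twist": [0, 0, 0]}, {"grip": 1, "translation": [0, 0, 0], "twist": [0, 0, 0]}, {"grip": 1, "translation": [0, 0, 0], "twist": [0, 0, 0]}, {"grip": 1, "translation": [0, 0, 0], "twist": [0, 0, 0]}])

```text
clock: 43.83
eef_pos: [415.4, -221.4, 30.7]
tcp_rot: [-3.142, 0.0, -0.106]
contact_force: [0.8, -0.1, -0.7]
opening: 0.526
```

Request:
jog_arm(moves=[{"grip": 1, "translation": [0, -0.0003, 0.0015], "twist": [0, 0, 0]}, {"grip": 1, "translation": [0, 0, 0.0005], "twist": [0, 0, 0]}, {"grip": 1, "translation": [0, 0, 0], "twist": [0, 0, 0]}, {"grip": 1, "translation": [0, 0, 0], "twist": [0, 0, 0]}, {"grip": 1, "translation": [0, 0, 0], "twist": [0, 0, 0]}])

```text
clock: 44.25
eef_pos: [415.4, -221.1, 28.7]
tcp_rot: [-3.142, 0.0, -0.106]
contact_force: [0.6, -0.1, 0.2]
opening: 0.523
```

Request:
jog_arm(moves=[{"grip": 1, "translation": [0, 0, 0.001], "twist": [0, 0, 0]}, {"grip": 1, "translation": [0, 0, 0], "twist": [0, 0, 0]}, {"grip": 1, "translation": [0, 0, 0], "twist": [0, 0, 0]}])

```text
clock: 44.5
eef_pos: [415.5, -221.2, 27.8]
tcp_rot: [3.141, -0.0, -0.106]
contact_force: [1.0, -0.1, 2.2]
opening: 0.521
```

Request:
jog_arm(moves=[{"grip": 1, "translation": [0, 0, 0.0003], "twist": [0, 0, 0]}, {"grip": -1, "translation": [0, 0, 0], "twist": [0, 0, 0]}, {"grip": -1, "translation": [0, 0, 0], "twist": [0, 0, 0]}, {"grip": -1, "translation": [0, 0, 0], "twist": [0, 0, 0]}, {"grip": -1, "translation": [0, 0, 0], "twist": [0, 0, 0]}, {"grip": -1, "translation": [0, 0, 0], "twist": [0, 0, 0]}, {"grip": -1, "translation": [0, 0, -0.02], "twist": [0, 0, 0]}, {"grip": -1, "translation": [0, 0, -0.035], "twist": [0, 0, 0]}, {"grip": -1, "translation": [0, 0, -0.035], "twist": [0, 0, 0]}, {"grip": -1, "translation": [0, 0, -0.035], "twist": [0, 0, 0]}])

```text
clock: 45.33
eef_pos: [414.8, -220.8, 153.5]
tcp_rot: [-3.141, 0.001, -0.106]
contact_force: [0.2, -0.6, -0.8]
opening: 1.002
```

Request:
jog_arm(moves=[{"grip": -1, "translation": [0, 0, -0.02], "twist": [0, 0, 0]}, {"grip": -1, "translation": [0, 0, 0], "twist": [0, 0, 0]}, {"grip": -1, "translation": [0, 0, 0], "twist": [0, 0, 0]}, {"grip": -1, "translation": [0, 0, 0], "twist": [0, 0, 0]}, {"grip": -1, "translation": [0, 0, 0], "twist": [0, 0, 0]}, {"grip": -1, "translation": [0, 0, 0], "twist": [0, 0, 0]}, {"grip": -1, "translation": [0, 0, 0], "twist": [0, 0, 0]}])

```text
clock: 45.92
eef_pos: [414.8, -220.8, 171.3]
tcp_rot: [-3.141, 0.002, -0.106]
contact_force: [0.3, 1.2, 0.3]
opening: 1.004
```

Run:
```python
from h import *
c=shot('wrist','w21')
topface(c,69,80,(380,460,-270,-170))
topface(c,47.5,55,(440,530,-262,-190))
topface(c,57,66,(430,560,-190,-140))
topface(c,57,66,(430,560,-310,-265))
c=shot('top','t21')
topface(c,22,34,(360,480,180,300))
print(cloud(c)[160:172,324:333].reshape(-1,3)[::9].round(0).tolist()[:5])
shot('scene','s21')
```

```text
45.9167 [ 414.8 -220.8  171.3] [-3.1408e+00  1.9000e-03 -1.0620e-01] 1.0038692463108003
3230 zmed 74.5 c [ 415.5 -222.1] size [45.  45.4] ang 83.6 | mean [ 416.9 -222.2   74.4]
4466 zmed 52.2 c [ 476.  -227.6] size [51.7 51. ] ang 83.9 | mean [ 476.9 -227.7   52.2]
791 zmed 62.4 c [ 483.3 -170.8] size [ 9.3 46.9] ang 83.6 | mean [ 484.2 -171.3   62.4]
790 zmed 62.5 c [ 471.3 -284.2] size [ 9.5 46.8] ang 83.8 | mean [ 472.2 -283.8   62.4]
45.9667 [ 415.  -220.8  171.5] [-3.1409e+00  1.6000e-03 -1.0620e-01] 1.0018908807467404
157 zmed 25.5 c [420.3 236.6] size [58.8 45.7] ang 78.6 | mean [419.4 238.2  25.4]
[[645.0, -110.0, 3.0], [643.0, -111.0, -2.0], [640.0, -111.0, 0.0], [633.0, -108.0, 30.0], [629.0, -107.0, 38.0]]
46.0167 [ 415.1 -220.9  171.7] [-3.1411e+00  1.2000e-03 -1.0620e-01] 0.9985915671546411
```

View pics/w21.png

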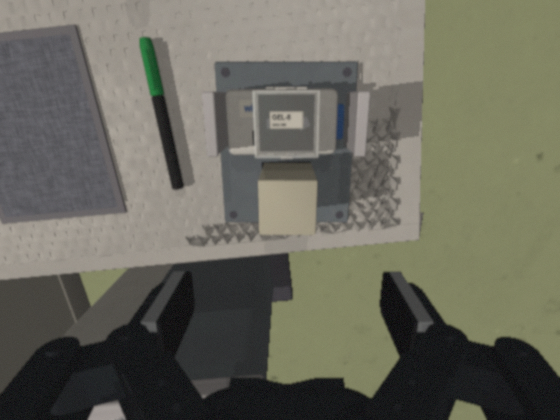

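View pics/s21.png

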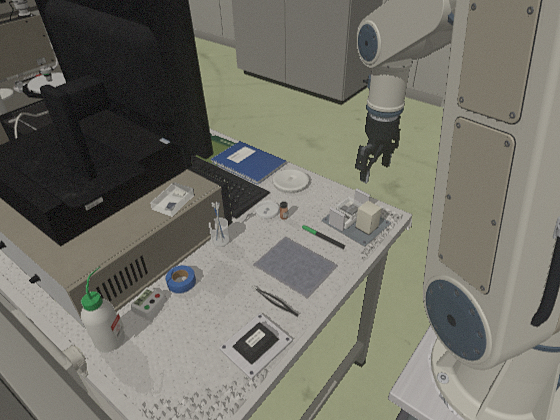

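The final pictures show the carton on its square (287,200), the box centred on the cassette (287,125) and the case on the pad (255,342 in the scene view). The vial is standing unmoved and the gripper is open and clear. Handing in.

```bash
python3 -c "
from rig import r
print(r.sign_off())"
```

```text
the job is handed in; nothing more can be done
None
```

The job is done and handed in at about 46 s of the 141 s allowed. The sign-off gives no verdict, so these results are my own checks.

I set the carton and then the sample box aside upright on the mat and laid the filter case on the pad. Then I put the box back on the cassette and the carton back on its square.

| Item | Measured centre (mm) | Target centre (mm) | Angle difference |
|---|---|---|---|
| Filter case on the pad | (419.4, 238.5) | (418.8, 239.2) | about 0.3° |
| Sample box on the cassette | (476.0, -227.6) | (476.0, -227.1) | under 1° |
| Carton on its dark square | (415.5, -222.1) | (415.6, -221.1) | under 1° |

- **Carton:** it reads about 1 mm off in y, within the 2 mm camera calibration. I measured it at (416.2, -222.1) in the same kind of view before moving it.
- **Case in the top view:** that camera read the case at 78.6°, but from only 157 coarse points. I trusted the close wrist view taken after release, which showed it square and flat.
- **Vial and forces:** the vial was still standing in its place in the last pictures. The force readings I saw at each stop were 8 N or less, and the gripper was open and clear of everything at hand-in.

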